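Pack the paint tray away

TASK

Finish packing the plywood paint tray: stand the two paint bottles that were left out on the table upright in the two empty cells of the tray, one in each, and then slide the full tray, handle outwards, into the free bay of the plywood rack until it is fully home against the stop at the back. Do not drop or tip over any bottle, and leave the tray already stored in the rack, the tape, the brush and the cup where they are.

Things in the scene. Friction and masses are not known exactly. Their poses are not given: they have to be found in the camera images.
- tray: Loose plywood tray to be packed, flat on the table: 168 mm long (x), 114 wide (y), walls 40 high; walls, dividers, floor 6 thick. Six cells 48 mm square inside, centred at x = -54, 0, +54, y = -27, +27; four hold bottles, any two are empty. Origin: centre of its underside, z up. Handle at the -x end. Full, it weighs about 0.75 kg.
- tray_handle (a point): Grip point of the tray's round wooden handle: 24 mm thick, centre line along the tray's x at y = 0, 25 mm above the tray's underside, from the end wall (tray x = -84 mm) out to x = -135 mm; this point is at x = -112 mm. Can be pinched from above, across y. Axes as the tray's.
- rack: Fixed open plywood rack without floor (trays slide on the table): 170 mm deep (x), 280 wide (y), 142 high. Origin: centre of its underside; mouths face its -x. Uprights 12 mm thick, 130 high at y = -134, 0, +134; between them two bays 122 wide. Two tie battens across the top, 130 to 142 mm up, at x = -30..0 and 55..85 mm.
- bay_a (a point): Middle of the mouth of one bay, at table height: rack x = -85 mm, y = +67 mm. The rack's axes: a tray goes in along +x.
- bay_b (a point): Middle of the mouth of the other bay, at table height: rack x = -85 mm, y = -67 mm. The rack's axes: a tray goes in along +x.
- rack_stop (a point): Top of the stop batten across the back of both bays, 36 mm high: rack x = +73 mm (its front face), y = 0. A tray home against it has its origin at rack x = -11 mm, axes parallel to the rack's; its handle end wall then stands 10 mm out of the mouth.
- stored_tray: A second, identical tray full of bottles, already home in one of the two bays of the rack; the other bay is the free one. Same frame as the tray. Leave it alone.
- bottle1: A paint bottle: white plastic, black cap. Body 40 mm in diameter, 64 mm high; above it the shoulder tapers to the cap, which is 22 mm in diameter and runs from 75 to 98 mm above the underside (98 mm = full height). Weighs about 75 g. Origin at the centre of the underside, z up. Starts standing on the table, left out.
- bottle2: Identical bottle. Starts standing on the table, left out.
- bottle3: Identical bottle. Starts standing in one of the cells of the tray.
- bottle4: Identical bottle. Starts standing in one of the cells of the tray.
- bottle5: Identical bottle. Starts standing in one of the cells of the tray.
- bottle6: Identical bottle. Starts standing in one of the cells of the tray.
- tape: Bystander: roll of masking tape lying flat, 96 mm across, 24 mm high; origin at the centre of its underside.
- brush: Bystander: flat paint brush lying on the table, about 195 mm long and 17 mm high, handle along its -x; origin under the ferrule.
- cup: Bystander: plain metal cup, 72 mm across the rim, 85 mm high; origin at the centre of its underside.
There are look-alikes about, which are no part of the job. Of the things that look like the tray, the larger one is meant.

How it is judged:
By the outcome, as a careful person would: the job done as asked, in the order asked, and still so for the second after the job is handed in, with the robot touching nothing.
It also fails if it takes over 72 s, if anything falls off the work surface, if the arm or the gripper's body presses on something with over 40 N, if the wrist force passes 120 N, or if a joint passes its speed limit or range.

ROBOT

A 6-joint arm with a two-finger parallel gripper is mounted at the origin on the work surface. World frame = base frame: x ahead of the robot, y to its left, z up, the work surface at z = 0. Lengths are in mm, angles in rad, forces in N, time in s.
With the tool pointing down it reaches from about 300 to 825 mm from the base axis. Payload 5.4 kg.
Tool frame: the origin (TCP) lies on the centre line of the jaws, within the pads' length; the fingertips stand 25 mm ahead of it and the grasp point (between the pads) lies 6 mm ahead of it; z points along the fingers, y is the line along which they close (so a half turn about z gives the same grasp; the last joint's range is limited). The gripper opens to 92 mm and grips with 3 to 60 N. Pads are 20 mm wide; open, the fingers measure 128 mm over their backs; the gripper's body (75 mm by 189 mm) begins 69 mm behind the grasp point.
Start: joints at [0.906, 0.158, 1.597, -0, 1.386, -0.21], TCP at [252.594, 516.529, 208.001] pointing down, gripper open.
Joint ranges: [-2.91, 2.91], [-0.94, 2.29], [0.18, 2.7], [-1.29, 4.43], [0.17, 2.64], [-3, 3]. Speed limits (rad/s): [2.57, 2.57, 3.14, 3.14, 3.14, 3.14].

INTERFACE

Orientations are given as a unit quaternion [w, x, y, z].
In Python, from workcell import status, cams, order gives the robot as it stands.
- The arm moves only by the tool apply_moves, never from a script. Its argument "plan" is one flat list of numbers, 7 for each row, row after row: the closure, from 0 (fully open) to 1 (shut), then the shift along the tool's x, y, z in cm, then the turn, a rotation vector about the tool's x, y, z in rad. In form: [hand, tx, ty, tz, wx, wy, wz, hand, tx, ty, tz, wx, wy, wz, ...]. A call has exactly 5 rows; each row is the pose to reach, as a shift and turn from the pose commanded when the call began, along the tool's axes at that moment; what a row does not reach only later rows make up. A row lasts 1/10 s, in which the tool goes at most 50 mm and 8.59 degrees, less where a joint would pass 70% of its speed; a pose out of reach is approached as far as the arm can. A call with a gripper value outside its range is refused whole. The fingers move at their own pace and stop on an object; the grip force is fixed at half the most. Time passes only in rows, so rows that repeat a pose let the fingers close, or fill a call up. It gives the time, the measured TCP pose, the force, the opening and the grip force at its end, in the units of the state.
- status.get_obs(): the state, without advancing time (a new reading comes with each control period).
- cams.read_camera(name): name is "side" or "top" or "wrist"; returns a dict with "img" (420x560x3 uint8, blue, green, red), "vfov" (degrees; the focal length in pixels is half the picture's height over the tangent of half this angle, whatever the lens; pixels are square), "cx", "cy" (the principal point, pixels), "R" (3x3) and "t" (3): a world point X has camera coordinates R X + t. Camera axes: x right, y down, z forward; pixel columns grow to the right and rows downward; lengths in mm; the calibration is good to about 2 mm. A picture is of the moment at which its call begins. There is no depth.
- order.sign_off(): hands the job in; it is judged then, once.
The state is a dict: "t": time; "joint_pos": joint angles; "qvel": joint speeds; "joint_torque": joint torques, N m; "position": TCP position; "orientation": TCP orientation; "contact_force": force on the tool from outside, world axes, zero at the start; "torque": the same for the moment, N m; "width": finger opening in mm; "finger_force": force on a finger pad.
Only numpy, scipy, OpenCV 4.12 (cv2) and the standard library are available. Lean on these libraries where they do the work, as an engineer would, in place of code of your own. Each camera call takes 0.05 s, during which the arm holds its last target. There are 200 camera calls.

## Working session

There is one attempt and no reset: what is moved stays moved. The work goes in short steps, Python scripts to look and compute and a tool call to move; the robot and the scene stay as the last step left them, time stands still between calls to the robot, and variables do not carry over. Pictures are saved under pics/ and viewed, at most 10 in all, crops included, and the job is handed in when it is done.

Besides the shell and the picture viewer there is one more tool, called after ">>>" in YAML: its name, and indented under it one key for each argument. apply_moves: Moves the arm, as the interface text tells. Its arguments: {"type":"object","properties":{"plan":{"type":"array"}},"required":["plan"]}

```bash
mkdir -p pics; ls; python3 - <<'E'
from workcell import status,cams
import cv2,numpy as np
o=status.get_obs();print(o)
for n in("top","side"):
    c=cams.read_camera(n);cv2.imwrite(f"pics/{n}0.png",c["img"]);np.savez(f"{n}.npz",**c)
    print(n,c["vfov"],c["cx"],c["cy"],np.round(c["R"],3).tolist(),c["t"], [k for k in c])
E
```

```text
pics
{'t': 0.0, 'joint_pos': array([ 9.05890991e-01,  1.59043063e-01,  1.59824847e+00,  2.28277739e-05,
        1.38617360e+00, -2.10106244e-01]), 'qvel': array([ 3.40391679e-04, -7.22201043e-04,  4.24971168e-05, -4.64784887e-04,
        9.18953914e-04, -5.32585983e-04]), 'joint_torque': array([-1.50524073e-03, -3.85589433e+01, -3.22108734e+01,  6.99239457e-02,
        3.82305938e-02, -1.63963778e-04]), 'position': array([252.19930297, 516.02901017, 207.01415701]), 'orientation': array([-4.06829076e-04,  2.25446734e-01,  9.74255045e-01, -8.43304219e-04]), 'contact_force': array([ 0.07517499, -0.68976406,  0.08987814]), 'torque': array([-0.02813962,  0.02300146,  0.00546888]), 'finger_force': 0.0, 'width': 92.03080150532699}
top 56.543754828689984 276.84452285387226 209.22392418525283 [[-0.028, -1.0, 0.006], [-0.994, 0.027, -0.103], [0.103, -0.008, -0.995]] [ 14.36605248 491.72815479 977.23500767] ['img', 'vfov', 'cx', 'cy', 'R', 't']
side 57.387182489558874 275.1868028418453 201.42555795234068 [[0.911, -0.412, -0.017], [-0.229, -0.471, -0.852], [0.343, 0.78, -0.524]] [-475.39239824  152.45022453  746.95717009] ['img', 'vfov', 'cx', 'cy', 'R', 't']
```

```bash
python3 -c "
import cv2
for n in('top','side'):
    i=cv2.imread(f'pics/{n}0.png');cv2.imwrite(f'pics/{n}1.png',cv2.resize(i,(800,600),interpolation=cv2.INTER_CUBIC))"
```

```text
(no output)
```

View pics/top1.png

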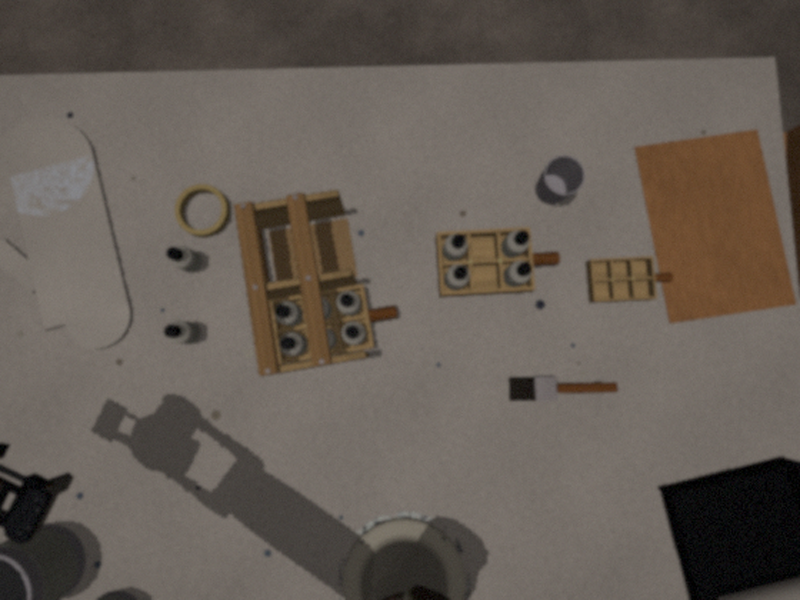

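View pics/side1.png

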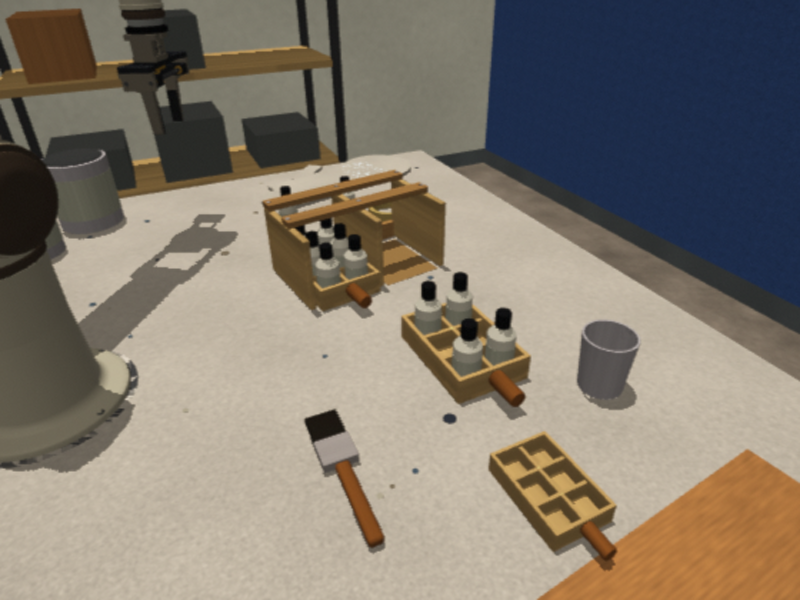

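Top view (800×600): the two loose bottles are at about (178,255) and (178,330). The rack mouths face right (−y), and the far bay (upper in the image) is free. The tray is at (485,262) with its middle column empty. The small tray at (620,280) is the look-alike.

```bash
python3 -c "
import cv2
i=cv2.imread('pics/top0.png')
a=cv2.resize(i[125:270,110:290],(720,580),interpolation=cv2.INTER_CUBIC)
cv2.imwrite('pics/c1.png',cv2.convertScaleAbs(a,alpha=1.6))
b=cv2.resize(i[150:220,290:400],(770,490),interpolation=cv2.INTER_CUBIC)
cv2.imwrite('pics/c2.png',cv2.convertScaleAbs(b,alpha=1.6))"
```

```text
(no output)
```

View pics/c1.png

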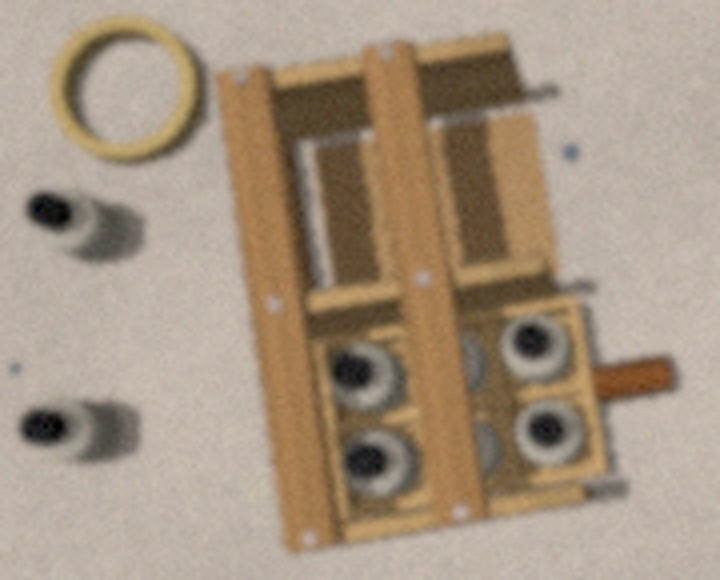

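View pics/c2.png

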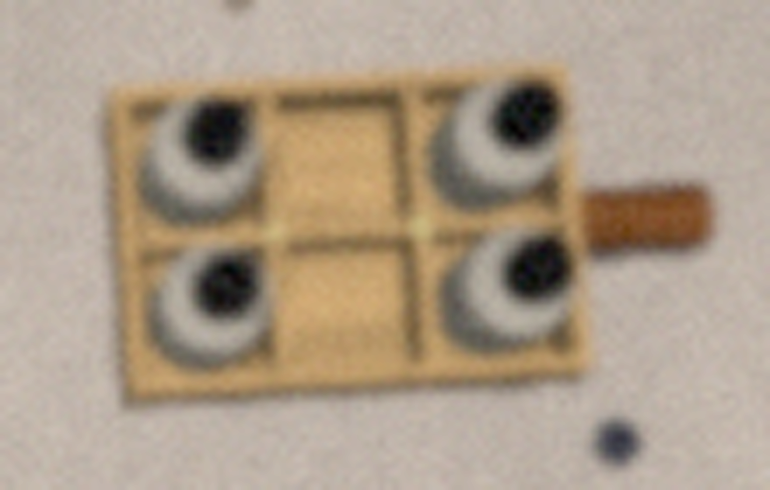

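```bash
cat > h.py <<'E'
import numpy as np,cv2
from scipy.optimize import least_squares
def cam(n):
    c=dict(np.load(n+".npz"));c["f"]=210/np.tan(np.radians(c["vfov"])/2);return c
def proj(c,X):
    p=np.atleast_2d(X)@c["R"].T+c["t"];return np.c_[c["f"]*p[:,0]/p[:,2]+c["cx"],c["f"]*p[:,1]/p[:,2]+c["cy"]]
def unproj(c,uv,z):
    uv=np.atleast_2d(uv);d=np.c_[(uv[:,0]-c["cx"])/c["f"],(uv[:,1]-c["cy"])/c["f"],np.ones(len(uv))]@c["R"]
    o=-c["R"].T@c["t"];return o+d*((z-o[2])/d[:,2])[:,None]
def fit(c,P,uv,g):
    P=np.array(P,float)
    def w(q):
        a=q[2];return np.c_[q[0]+P[:,0]*np.cos(a)-P[:,1]*np.sin(a),q[1]+P[:,0]*np.sin(a)+P[:,1]*np.cos(a),P[:,2]]
    s=least_squares(lambda q:(proj(c,w(q))-uv).ravel(),g,x_scale=[100,100,1])
    return s.x,(proj(c,w(s.x))-uv)
def crop(xy,x0,y0,s): return (np.array(xy,float)+.5)/s-.5+[x0,y0]
E
python3 - <<'E'
from h import *
np.set_printoptions(precision=2,suppress=True)
c=cam("top");print("cam",-c["R"].T@c["t"])
A=lambda p:crop(p,110,125,4);B=lambda p:crop(p,290,150,7)
q,r=fit(c,[(84,-57,40),(-84,-57,40),(-84,57,40),(84,57,40)],B([(112,92),(565,68),(588,376),(128,400)]),[500,-50,1.6]);print("tray",q,r.tolist())
q,r=fit(c,[(85,-140,142),(55,-140,142),(85,140,142),(55,140,142),(0,-140,142),(-30,-140,142),(-30,140,142)],A([(220,72),(268,68),(288,550),(330,545),(367,45),(412,42),(485,515)]),[500,200,1.6]);print("rack",q,r.tolist())
print("caps",unproj(c,A([(46,208),(41,428)]),98))
print("plate z0",unproj(c,A([(535,115),(555,275),(300,145),(325,285)]),0))
print("traycaps",unproj(c,B([(217,128),(527,112),(226,285),(538,267)]),100))
print("handle",unproj(c,B([(585,218),(712,212)]),25))
E
```

```text
cam [ 388.41    9.23 1022.76]
tray [ 553.64 -160.32    1.59] [[-0.409718790736747, -0.1461383148871107], [0.15640834767253864, 0.05357955538335091], [0.2932591202528556, 0.08150581172989746], [-0.041618360647589725, 0.0012350928304840636]]
rack [515.03 154.87   1.7 ] [[-0.7039147203361438, -0.5526798160873341], [0.21460620021201748, -1.5670125478778232], [-1.2956243987406992, 0.8990511625382851], [1.5301210707095834, -0.02228754739985561], [-0.9005788837734485, 0.4977063283820655], [0.7144098356021118, -0.7582793437342445], [0.4270581097363504, 1.3434026017296503]]
caps [[573.11 372.28  98.  ]
 [441.36 373.48  98.  ]]
plate z0 [[646.99  85.8    0.  ]
 [538.74  74.64   0.  ]
 [630.75 242.58   0.  ]
 [536.19 226.44   0.  ]]
traycaps [[ 581.27 -106.44  100.  ]
 [ 584.01 -213.29  100.  ]
 [ 526.74 -107.36  100.  ]
 [ 530.07 -214.29  100.  ]]
handle [[ 559.45 -250.83   25.  ]
 [ 560.43 -298.05   25.  ]]
```

Crops: tray rim corners in c2 are at about (112,92), (565,68), (588,376) and (128,400). Cap tops of the loose bottles in c1 are at (46,208) and (41,428). In world coordinates the tray is near (555,−160) at 1.59 rad, the rack near (515,155) at 1.70 rad, and the bottles near (573,372) and (441,373). Next I move above the bottles to look from close by.

>>> apply_moves:
  plan: [0, -5, -0.3, -0.8, 0, 0, 0.148, 0, -10, -0.6, -1.6, 0, 0, 0.296, 0, -15, -0.9, -2.5, 0, 0, 0.444, 0, -20, -1.2, -3.4, 0, 0, 0.592, 0, -24, -1.5, -4.2, 0, 0, 0.74]

```text
t: 0.6
position: [463.2, 396.0, 249.8]
orientation: [-0.0, 0.565, 0.825, -0.0]
contact_force: [-0.3, 1.4, -0.8]
width: 91.9
finger_force: 0.0
```

```bash
cat >> h.py <<'E'
from scipy.spatial.transform import Rotation as Ro
def go(x,y,z,psi):
    "shift (cm) and turn from the measured pose to TCP x,y,z, tool down, tool y at angle psi"
    from workcell import status
    o=status.get_obs();w,a,b,c=o["orientation"];R=Ro.from_quat([a,b,c,w])
    T=Ro.from_matrix(np.array([[-np.sin(psi),np.cos(psi),0],[np.cos(psi),np.sin(psi),0],[0,0,-1]]))
    print("at",np.round(o["position"],1),"psi",round(float(np.arctan2(*R.as_matrix()[1::-1,1])),3),"w",round(o["width"],1),"F",np.round(o["contact_force"],1),"t",o["t"])
    print("shift",np.round(R.inv().apply(np.array([x,y,z])-o["position"])/10,2),"turn",np.round((R.inv()*T).as_rotvec(),3))
E
python3 -c "
from h import *
go(480,372,270,.03)"
```

```text
at [463.2 396.  249.8] psi 0.369 w 91.9 F [-0.3  1.4 -0.8] t 0.6
shift [-2.84  0.7  -2.02] turn [-0.001  0.     0.339]
```

>>> apply_moves:
  plan: [0, -1, 0.2, -0.7, 0, 0, 0.12, 0, -2, 0.5, -1.4, 0, 0, 0.24, 0, -2.8, 0.7, -2, 0, 0, 0.34, 0, -2.8, 0.7, -2, 0, 0, 0.34, 0, -2.8, 0.7, -2, 0, 0, 0.34]

```text
t: 1.1
position: [478.1, 374.2, 269.4]
orientation: [-0.0, 0.693, 0.72, -0.0]
contact_force: [0.2, -1.2, -0.3]
width: 92.0
finger_force: 0.0
```

```bash
python3 -c "
from h import *
from workcell import cams
go(480,372,270,.03)
c=cams.read_camera('wrist');np.savez('wrist.npz',**c)
print(-c['R'].T@c['t'],c['R'].round(3).tolist(),c['vfov'])
cc=cam('wrist');print(proj(cc,[[573,372,98],[441,373,98],[573,372,0],[441,373,0]]))
cv2.imwrite('pics/w1.png',c['img'])"
```

```text
at [478.1 374.2 269.4] psi 0.038 w 92.0 F [ 0.2 -1.2 -0.3] t 1.1
shift [-0.23  0.18 -0.06] turn [-0.001  0.     0.008]
[474.41294504 445.1877594  445.72027488] [[0.999, 0.038, -0.002], [0.037, -0.967, 0.25], [0.008, -0.25, -0.968]] 68.83668610525956
[[360.95505022 200.46486185]
 [247.22985587 195.33337636]
 [343.59401764 186.05767282]
 [253.83351923 181.96920823]]
```

View pics/w1.png

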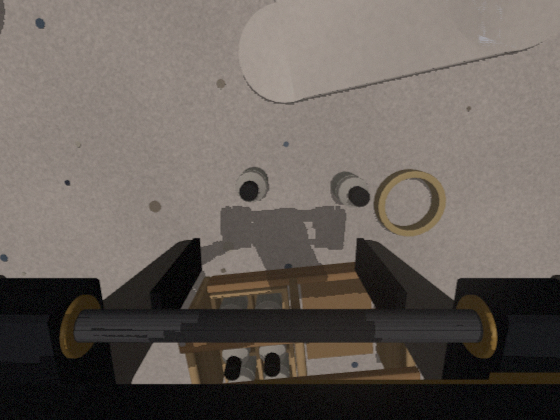

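Wrist view: cap tops at about (250,191) and (359,197), close to the prediction; the rack's thin floor sheet is visible below.

```bash
python3 -c "
from h import *
c=cam('wrist');im=c['img']
g=im.max(2)
for x0,y0 in((225,165),(335,175)):
    m=(g[y0:y0+45,x0:x0+50]<45).astype(np.uint8)
    n,l,s,ce=cv2.connectedComponentsWithStats(m);k=1+s[1:,4].argmax();print(s[k],ce[k]+[x0,y0], s[k][:2]+[x0,y0])
    print(unproj(c,ce[k]+[x0,y0],88))
print(unproj(c,[(250,191),(359,197)],98))
go(573,372,150,.03)
"
```

```text
[ 15  16  18  20 281] [248.76156584 190.58362989] [240 181]
[[441.77880279 376.73172487  88.        ]]
[ 14  12  20  19 284] [358.29225352 196.08802817] [349 187]
[[572.10756426 375.08530133  88.        ]]
[[444.12431174 378.21302972  98.        ]
 [570.30610742 376.00362584  98.        ]]
at [477.9 374.3 269.3] psi 0.038 w 92.0 F [ 0.6  0.4 -0.5] t 1.15
shift [-0.6   9.51 11.92] turn [-0.001  0.     0.008]
```

>>> apply_moves:
  plan: [0, -0.1, 4.7, 3, 0, 0, 0, 0, -0.3, 9.4, 7, 0, 0, 0, 0, -0.3, 9.4, 11, 0, 0, 0, 0, -0.3, 9.4, 14, 0, 0, 0, 0, -0.3, 9.4, 15, 0, 0, 0]

```text
t: 1.65
position: [569.0, 373.4, 113.7]
orientation: [-0.002, 0.694, 0.72, -0.005]
contact_force: [-0.7, 0.1, 0.3]
width: 92.1
finger_force: 0.0
```

```bash
python3 -c "
from h import *
go(572,375,102,.03)"
```

```text
at [569.  373.4 113.7] psi 0.038 w 92.1 F [-0.7  0.1  0.3] t 1.65
shift [0.15 0.32 1.16] turn [-0.009  0.004  0.008]
```

>>> apply_moves:
  plan: [0, 0.15, 0.3, 0.8, 0, 0, 0, 0, 0.15, 0.3, 1.5, 0, 0, 0, 0, 0.15, 0.3, 1.5, 0, 0, 0, 1, 0.15, 0.3, 1.5, 0, 0, 0, 1, 0.15, 0.3, 1.5, 0, 0, 0]

```text
t: 2.15
position: [576.1, 376.6, 106.7]
orientation: [0.001, 0.694, 0.72, 0.001]
contact_force: [0.4, -0.9, -0.1]
width: 78.2
finger_force: 0.0
```

>>> apply_moves:
  plan: [1, 0, 0, 0, 0, 0, 0, 1, 0, 0, 0, 0, 0, 0, 1, 0, 0, 0, 0, 0, 0, 1, 0, 0, 0, 0, 0, 0, 1, 0, 0, 0, 0, 0, 0]

```text
t: 2.65
position: [575.4, 376.1, 105.0]
orientation: [-0.0, 0.694, 0.72, -0.0]
contact_force: [1.1, 0.1, 0.0]
width: 37.9
finger_force: 0.0
```

```bash
python3 -c "
from h import *
go(553,-160,290,.03)"
```

```text
at [575.4 376.1 105. ] psi 0.036 w 37.9 F [1.1 0.1 0. ] t 2.65
shift [-53.5   -4.17 -18.5 ] turn [-0.     0.     0.006]
```

>>> apply_moves:
  plan: [1, 0, -0.3, 0.2, 0, 0, 0, 1, 0, -0.3, 0.2, 0, 0, 0, 1, 0, -0.3, 0.2, 0, 0, 0, 1, 0, -0.3, 0.2, 0, 0, 0, 1, 0, -0.3, 0.2, 0, 0, 0]

```text
t: 3.15
position: [572.4, 376.0, 103.1]
orientation: [0.0, 0.694, 0.72, 0.0]
contact_force: [-0.2, 0.8, 1.2]
width: 0.6
finger_force: 0.0
```

>>> apply_moves:
  plan: [1, 0, 0, -1, 0, 0, 0, 1, 0, 0, -3, 0, 0, 0, 1, 0, 0, -7, 0, 0, 0, 1, 0, 0, -12, 0, 0, 0, 1, 0, 0, -16, 0, 0, 0]

```text
t: 3.65
position: [572.8, 376.2, 267.1]
orientation: [0.001, 0.694, 0.72, 0.001]
contact_force: [-0.3, 0.2, 0.5]
width: 0.3
finger_force: 0.0
```

```bash
python3 -c "
from h import *
go(553,-160,290,.03)"
```

```text
at [572.8 376.2 267.1] psi 0.036 w 0.3 F [-0.3  0.2  0.5] t 3.65
shift [-53.51  -3.9   -2.36] turn [ 0.003 -0.001  0.006]
```

The jaws closed on nothing, so I look.

```bash
python3 -c "
from h import *
from workcell import cams
c=cams.read_camera('wrist');np.savez('wrist.npz',**c)
s=cams.read_camera('side');np.savez('side.npz',**s)
cc=cam('wrist');print(proj(cc,[[572,375,98],[441,376,98]]),-c['R'].T@c['t'])
cs=cam('side');print(proj(cs,[[572,375,98],[572,375,0],[441,376,98],[441,376,0]]))
cv2.imwrite('pics/w2.png',np.hstack([c['img'][100:],cv2.resize(s['img'][80:240,150:310],(240,240))[:,:] if 0 else np.zeros((320,0,3),np.uint8),cv2.resize(s['img'][90:170,170:230],(240,320))]))"
```

```text
[[278.0805608  197.14504759]
 [163.73685273 192.31484487]] [568.5903227  446.97240869 443.39490583]
[[239.39548908 124.10794358]
 [241.39387305 153.23877435]
 [197.71109019 131.04461182]
 [201.57879864 160.95644953]]
```

View pics/w2.png

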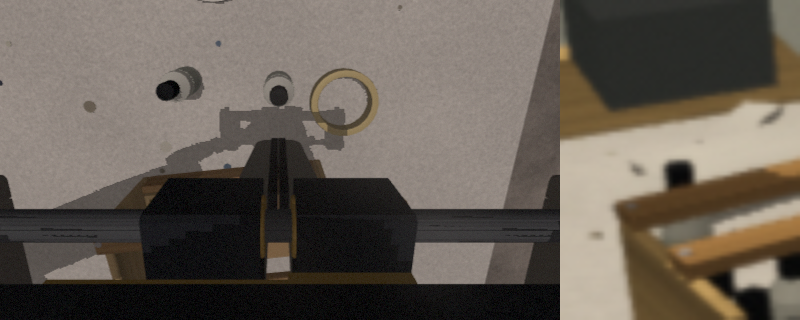

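```bash
python3 -c "
from h import *
c=cam('wrist')
print(proj(c,[[572.8,376.2,z] for z in (242,261,200,150,100,50)]))
print(unproj(c,[(279,193),(167,190)],98))
s=cam('side');t=cam('top')
print('side bottle2',unproj(s,[(200,131)],98))
from workcell import cams
n=cams.read_camera('top');cv2.imwrite('pics/t2.png',np.hstack([cv2.resize(n['img'][150:260,100:200],(500,550)),cv2.resize(s['img'][90:200,190:240],(250,550))]))
print(proj(t,[[572.8,376.2,242],[572,375,98]]))
"
```

```text
[[279.78691775 237.9062489 ]
 [280.01960494 247.89267458]
 [279.39248016 220.9778492 ]
 [279.06153692 206.77448862]
 [278.8221071  196.49868378]
 [278.64084304 188.71922648]]
[[572.87874734 379.88170716  98.        ]
 [444.87597912 378.82711299  98.        ]]
side bottle2 [[447.2259568  373.25562313  98.        ]]
[[ 91.44006334 163.59716188]
 [119.9820667  177.11230012]]
```

View pics/t2.png

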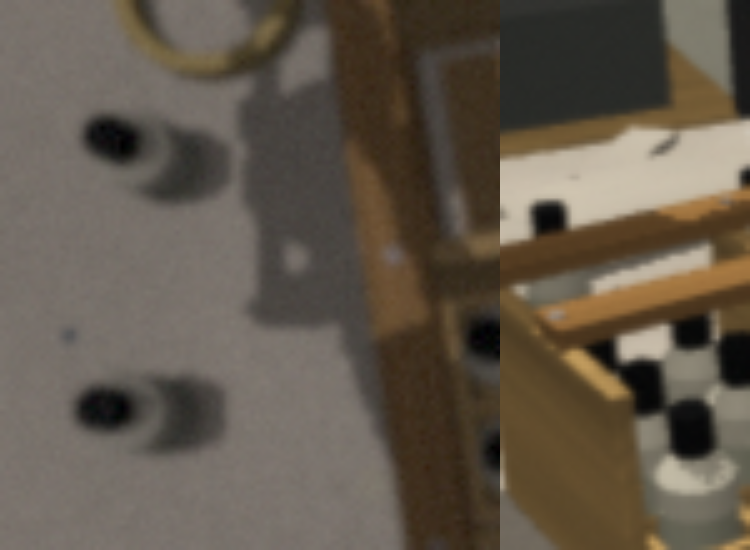

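Bottle is still standing where it was. I go back with the jaws half open and look at the grasp before closing.

>>> apply_moves:
  plan: [0.3, 0, 0, 3, 0, 0, 0, 0.3, 0, 0, 5, 0, 0, 0, 0.3, 0, 0, 7, 0, 0, 0, 0.3, 0, 0, 9, 0, 0, 0, 0.3, 0, 0, 10, 0, 0, 0]

```text
t: 4.3
position: [570.5, 375.2, 159.2]
orientation: [-0.001, 0.694, 0.72, -0.003]
contact_force: [-1.3, 0.1, -0.9]
width: 38.3
finger_force: 0.0
```

>>> apply_moves:
  plan: [0.3, 0, 0, 0, 0, 0, 0, 0.3, 0, 0, 0, 0, 0, 0, 0.3, 0, 0, 2, 0, 0, 0, 0.3, 0, 0, 4, 0, 0, 0, 0.3, 0, 0, 6.3, 0, 0, 0]

```text
t: 4.8
position: [573.9, 376.7, 101.9]
orientation: [0.001, 0.694, 0.72, 0.002]
contact_force: [-0.3, -0.3, -0.1]
width: 64.2
finger_force: 0.0
```

```bash
python3 -c "
from h import *
from workcell import cams
go(572,377,102,.03)
c=cams.read_camera('wrist');np.savez('wrist.npz',**c)
s=cams.read_camera('side');np.savez('side.npz',**s)
go(572,377,102,.03)
cc=cam('wrist');print(proj(cc,[[572,375,98],[572,375,75],[572,375,0],[572,376,78]]))
cs=cam('side');print(proj(cs,[[572,375,98],[572,375,0],[572,376,78]]))
cv2.imwrite('pics/w3.png',np.hstack([c['img'][120:,130:430],cv2.resize(s['img'][70:170,195:285],(360,400))[:300]]))"
```

```text
at [573.9 376.7 101.9] psi 0.036 w 64.2 F [-0.3 -0.3 -0.1] t 4.8
shift [ 0.04 -0.19 -0.01] turn [ 0.004 -0.002  0.006]
at [570.8 375.3  97.5] psi 0.036 w 64.5 F [-1.2  0.2  0.3] t 4.9
shift [ 0.17  0.13 -0.45] turn [-0.004  0.002  0.006]
[[276.85381073 251.59342933]
 [276.8634412  239.25636217]
 [276.88447722 212.30826816]
 [276.91295404 239.35171714]]
[[239.39548908 124.10794358]
 [241.39387305 153.23877435]
 [239.70809378 130.15142788]]
```

View pics/w3.png

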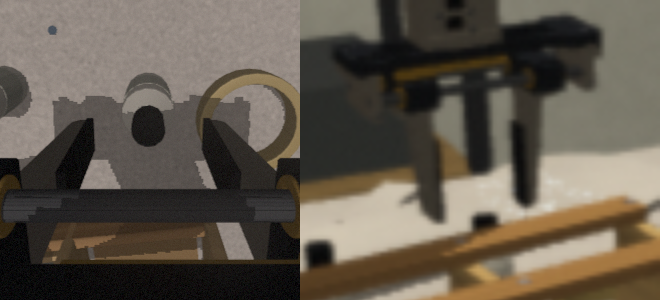

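```bash
python3 -c "
from h import *
w=cam('wrist');s=cam('side')
def tri(a,b):
    r=least_squares(lambda X:np.r_[proj(w,X)[0]-a,proj(s,X)[0]-b],[572,376,90]);print(r.x,r.fun)
tri((220,240),(228,125));tri((337,240),(251,121.7));tri((277,227),(241.3,124))
print(-w['R'].T@w['t'])
"
```

```text
[536.58255685 381.76253923  98.81652985] [ 0.04900071  0.01640924 -0.25706982  0.00513512]
[609.81311565 383.11845312  95.61273971] [ 0.21284051  0.07515021 -1.07709302  0.40011696]
[572.01001694 389.10215871  91.82587577] [ 0.64752793  0.22219505 -3.30352124  0.58161396]
[569.51919639 447.38201736 278.24303399]
```

The side picture shows the fingertips level with the cap top, about 20 mm higher than the stated tool geometry implies. I go about 18 mm lower and then close.

>>> apply_moves:
  plan: [0.3, 0, 0, 1, 0, 0, 0, 0.3, 0, 0, 1.8, 0, 0, 0, 0.3, 0, 0, 1.8, 0, 0, 0, 1, 0, 0, 1.8, 0, 0, 0, 1, 0, 0, 1.8, 0, 0, 0]

```text
t: 5.4
position: [572.9, 376.3, 82.8]
orientation: [0.0, 0.694, 0.72, 0.001]
contact_force: [-0.3, 0.3, -1.1]
width: 50.5
finger_force: 0.0
```

>>> apply_moves:
  plan: [1, 0, 0, 0, 0, 0, 0, 1, 0, 0, 0, 0, 0, 0, 1, 0, 0, 0, 0, 0, 0, 1, 0, 0, 0, 0, 0, 0, 1, 0, 0, 0, 0, 0, 0]

```text
t: 5.9
position: [572.6, 376.1, 82.2]
orientation: [0.0, 0.694, 0.72, 0.0]
contact_force: [0.5, -0.2, 0.6]
width: 20.4
finger_force: 30.0
```

>>> apply_moves:
  plan: [1, 0, 0, 0, 0, 0, 0, 1, 0, 0, 0, 0, 0, 0, 1, 0, 0, 0, 0, 0, 0, 1, 0, 0, 0, 0, 0, 0, 1, 0, 0, 0, 0, 0, 0]

```text
t: 6.4
position: [572.5, 376.1, 82.1]
orientation: [0.0, 0.694, 0.72, 0.0]
contact_force: [0.7, -0.3, 0.7]
width: 20.3
finger_force: 30.0
```

Grip confirmed (20 mm, 30 N). Lift, carry over the rack and hover past the tray.

>>> apply_moves:
  plan: [1, 0, 0, -1, 0, 0, 0, 1, 0, 0, -4, 0, 0, 0, 1, 0, 0, -9, 0, 0, 0, 1, 0, 0, -14, 0, 0, 0, 1, 0, 0, -19, 0, 0, 0]

```text
t: 6.9
position: [571.7, 375.9, 274.3]
orientation: [-0.0, 0.694, 0.72, -0.0]
contact_force: [0.4, 0.9, -0.8]
width: 20.5
finger_force: 30.0
```

>>> apply_moves:
  plan: [1, -1, 0, -1, 0, 0, 0, 1, -4, -0.3, -1.5, 0, 0, 0, 1, -8.5, -0.7, -1.5, 0, 0, 0, 1, -13, -1, -1.5, 0, 0, 0, 1, -18, -1.3, -1.5, 0, 0, 0]

```text
t: 7.4
position: [564.8, 194.4, 286.3]
orientation: [-0.0, 0.694, 0.72, -0.001]
contact_force: [0.1, -0.3, -0.7]
width: 20.3
finger_force: 30.0
```

>>> apply_moves:
  plan: [1, -4.8, -0.3, 0, 0, 0, 0, 1, -9.6, -0.7, 0, 0, 0, 0, 1, -14.4, -1, 0, 0, 0, 0, 1, -19.2, -1.2, 0, 0, 0, 0, 1, -24, -1.5, 0, 0, 0, 0]

```text
t: 7.9
position: [558.5, -46.4, 286.5]
orientation: [-0.001, 0.694, 0.72, -0.0]
contact_force: [1.1, 0.2, -0.9]
width: 20.7
finger_force: 30.0
```

>>> apply_moves:
  plan: [1, -4.8, -0.3, 0, 0, 0, 0, 1, -9.6, -0.6, 0, 0, 0, 0, 1, -14.4, -0.9, 0, 0, 0, 0, 1, -18, -1.2, 0, 0, 0, 0, 1, -20, -1.2, 0, 0, 0, 0]

```text
t: 8.4
position: [553.5, -247.5, 286.1]
orientation: [-0.001, 0.695, 0.719, -0.0]
contact_force: [0.5, 0.8, -0.5]
width: 20.6
finger_force: 30.0
```

>>> apply_moves:
  plan: [1, 0, 0, 0, 0, 0, 0, 1, 0, 0, 0, 0, 0, 0, 1, 0, 0, 0, 0, 0, 0, 1, 0, 0, 0, 0, 0, 0, 1, 0, 0, 0, 0, 0, 0]

```text
t: 8.9
position: [555.0, -243.8, 287.2]
orientation: [0.0, 0.694, 0.72, 0.0]
contact_force: [-0.1, 0.3, -1.0]
width: 20.5
finger_force: 30.0
```

```bash
python3 -c "
from h import *
from workcell import cams
go(582,-160,200,.026)
c=cams.read_camera('wrist');np.savez('wrist.npz',**c)
cc=cam('wrist')
print(proj(cc,[(639-555+555,-244,40),(612,-76,40),(498,-76,40),(498,-244,40),(555,-160,40)]).round())
cv2.imwrite('pics/w4.png',cv2.resize(c['img'],(800,600),interpolation=cv2.INTER_CUBIC))"
```

```text
at [ 555.  -243.8  287.2] psi 0.038 w 20.5 F [-0.1  0.3 -1. ] t 8.9
shift [8.27 3.01 8.72] turn [ 0.    -0.     0.012]
[[339. 187.]
 [329.  55.]
 [239.  51.]
 [238. 183.]
 [281. 122.]]
```

View pics/w4.png

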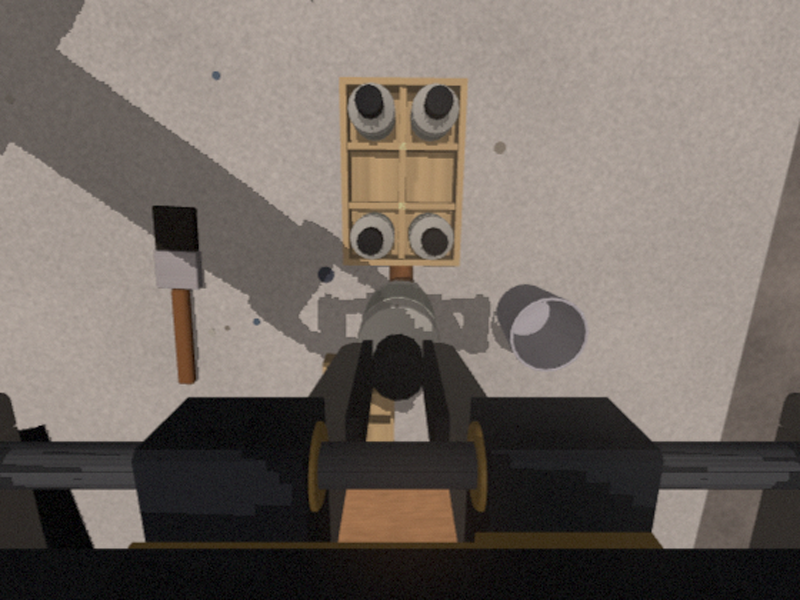

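Wrist view (800×600): tray rim corners at (340,79), (466,79), (460,265) and (350,264), divider crossings at (402,148) and (402,206), held cap at about (398,368). The middle cells are empty.

```bash
python3 -c "
from h import *
c=cam('wrist')
P=[(84,57,40),(84,-57,40),(-84,-57,40),(-84,57,40),(27,0,40),(-27,0,40)]
uv=crop([(340,79),(466,79),(460,265),(350,264),(402,148),(402,206)],0,0,800/560)
q,r=fit(c,P,uv,[555,-160,1.6]);print(q,r.round(1).tolist())
im=c['img'];g=im.max(2)
# wood-mask corners via minAreaRect for check
hsv=cv2.cvtColor(im,cv2.COLOR_BGR2HSV)
print(crop([(398,370)],0,0,1/.7),proj(c,[(555,-243.8,303),(555,-243.8,280)]))
g=im[225:285,255:305].max(2);m=(g<30).astype(np.uint8)
print('cap dark rows',[(225+i,255+np.flatnonzero(m[i]).min(),255+np.flatnonzero(m[i]).max()) for i in range(0,60,6) if m[i].any()])
"
```

```text
[ 556.08171608 -161.94842171    1.61654037] [[-1.2, -0.2], [1.0, -1.1], [1.4, 0.6], [-3.2, 2.0], [0.8, -1.1], [1.0, 0.5]]
[[278.45 258.85]] [[280.20158397 262.06668627]
 [279.9710405  247.2538849 ]]
cap dark rows [(237, np.int64(270), np.int64(287)), (243, np.int64(255), np.int64(302)), (249, np.int64(255), np.int64(303)), (255, np.int64(255), np.int64(303)), (261, np.int64(255), np.int64(302)), (267, np.int64(255), np.int64(304)), (273, np.int64(255), np.int64(304)), (279, np.int64(255), np.int64(304))]
```

```bash
python3 -c "
from h import *
c=cam('wrist');im=c['img']
hsv=cv2.cvtColor(im,cv2.COLOR_BGR2HSV)
m=((hsv[...,1]>75)&(hsv[...,0]>12)&(hsv[...,0]<28)).astype(np.uint8);m[:45]=0;m[187:]=0;m[:,:225]=0;m[:,340:]=0
m=cv2.morphologyEx(m,cv2.MORPH_OPEN,np.ones((2,2)))
y,x=np.nonzero(m);print(x.min(),x.max(),y.min(),y.max())
for r in (60,80,110,140,170,180):
    xs=np.flatnonzero(m[r]);print(r,xs.min(),xs.max())
for k in (250,262,300,312):
    ys=np.flatnonzero(m[:,k]);print(k,ys.min(),ys.max())
def line(pts):
    vx,vy,a,b=cv2.fitLine(np.float32(pts),cv2.DIST_HUBER,0,.01,.01).ravel();return np.cross([a,b,1],[a+vx,b+vy,1])
rows=range(60,183);cols=range(252,318)
L=line([(np.flatnonzero(m[r]).min()-.5,r) for r in rows]);Rr=line([(np.flatnonzero(m[r]).max()+.5,r) for r in rows])
T=line([(k,np.flatnonzero(m[:,k]).min()-.5) for k in cols]);B=line([(k,np.flatnonzero(m[:,k]).max()+.5) for k in list(range(252,270))+list(range(292,315))])
X=lambda a,b:(lambda p:p[:2]/p[2])(np.cross(a,b))
uv=np.array([X(T,L),X(T,Rr),X(B,Rr),X(B,L)]);print(uv.round(1))
P=[(84,57,40),(84,-57,40),(-84,-57,40),(-84,57,40)]
q,r=fit(c,P,uv,[555,-160,1.6]);print(q,r.round(1).tolist())
"
```

```text
239 327 55 187
60 239 327
80 239 326
110 240 325
140 240 324
170 241 322
180 242 322
250 55 186
262 55 186
300 56 186
312 56 186
[[238.1  54.1]
 [327.8  56. ]
 [322.  186.5]
 [240.9 186.5]]
[ 556.10133064 -162.43275251    1.59875925] [[-0.2, 0.4], [0.4, -0.6], [0.1, 0.5], [-0.3, -0.3]]
```

>>> apply_moves:
  plan: [1, 2, 1, 2, 0, 0, 0, 1, 5, 2, 6, 0, 0, 0.01, 1, 8.1, 3.1, 10, 0, 0, 0.01, 1, 8.1, 3.1, 12.5, 0, 0, 0.01, 1, 8.1, 3.1, 12.7, 0, 0, 0.01]

```text
t: 9.45
position: [580.2, -160.1, 155.3]
orientation: [-0.004, 0.697, 0.717, -0.001]
contact_force: [-0.1, -0.2, -0.4]
width: 20.6
finger_force: 30.0
```

>>> apply_moves:
  plan: [1, 0, 0, 0, 0, 0, 0, 1, 0, 0, 0, 0, 0, 0, 1, 0, 0, 0, 0, 0, 0, 1, 0, 0, 0, 0, 0, 0, 1, 0, 0, 0, 0, 0, 0]

```text
t: 9.95
position: [583.2, -163.4, 160.9]
orientation: [0.001, 0.698, 0.716, 0.0]
contact_force: [0.0, 1.1, -1.5]
width: 20.9
finger_force: 30.0
```

```bash
python3 -c "
from h import *
go(583,-162,88,.028)
from workcell import cams
c=cams.read_camera('wrist');np.savez('wrist.npz',**c)
s=cams.read_camera('top');np.savez('top.npz',**s)
q=[556.1,-162.4,1.599]
def W(p):
    a=q[2];return [q[0]+p[0]*np.cos(a)-p[1]*np.sin(a),q[1]+p[0]*np.sin(a)+p[1]*np.cos(a),p[2]]
print(proj(cam('wrist'),[W(p) for p in [(84,57,40),(84,-57,40),(0,-27,6),(54,27,104),(54,-27,104),(27,0,40)]]).round(1))
print(proj(cam('wrist'),[[583,-162,79+98]]))
cv2.imwrite('pics/w5.png',cv2.resize(c['img'],(800,600)))
"
```

```text
at [ 583.2 -163.4  160.9] psi 0.026 w 20.9 F [ 0.   1.1 -1.5] t 9.95
shift [ 0.14 -0.02  7.29] turn [ 0.001  0.001 -0.002]
[[188.4 115.9]
 [311.4 115.5]
 [279.  196.9]
 [207.3 153.3]
 [279.4 153.1]
 [251.4 177. ]]
[[280.02478012 259.9150833 ]]
```

```bash
python3 -c "
from h import *
c=cam('wrist');im=c['img'];hsv=cv2.cvtColor(im,cv2.COLOR_BGR2HSV)
m=((hsv[...,1]>75)&(hsv[...,0]>12)&(hsv[...,0]<28))
for k in (200,240,290,305): print(k,np.flatnonzero(m[60:180,k])[:6]+60)
for r in (125,150,180): x=np.flatnonzero(m[r,130:360])+130;print(r,x.min(),x.max())
q=[556.1,-162.4,1.599];a=q[2]
for x in (60,40,10): 
  print(proj(c,[[q[0]+x*np.cos(a)-y*np.sin(a),q[1]+x*np.sin(a)+y*np.cos(a),40] for y in (57,-57)]).round(1).tolist())
g=im.max(2)
for x0,x1,y0,y1 in((190,230,130,175),(262,300,130,170)):
    mm=(g[y0:y1,x0:x1]<45).astype(np.uint8);n,l,s,ce=cv2.connectedComponentsWithStats(mm);k=1+s[1:,4].argmax();print(ce[k]+[x0,y0],s[k])
def P(p): return [q[0]+p[0]*np.cos(a)-p[1]*np.sin(a),q[1]+p[0]*np.sin(a)+p[1]*np.cos(a),p[2]]
print(proj(c,[P((54,27,94)),P((54,-27,94))]))
"
```

```text
200 [115 116 117 118 119 120]
240 [115 116 117 118 119 120]
290 [115 116 117 118 119 120]
305 [115 116 117 118 119 120]
125 188 309
150 190 308
180 193 308
[[190.3, 142.4], [310.8, 142.0]]
[[191.8, 163.7], [310.3, 163.3]]
[[194.1, 194.3], [309.5, 193.9]]
[208.43076923 150.3986014 ] [  3   7  32  29 715]
[270.06779661 156.91525424] [ 3 19 14 15 59]
[[210.16042678 152.46859591]
 [279.33230458 152.26474916]]
```

>>> apply_moves:
  plan: [1, 0.25, -0.1, 0, 0, 0, 0, 1, 0.25, -0.1, 1.5, 0, 0, 0, 1, 0.25, -0.1, 3, 0, 0, 0, 1, 0.25, -0.1, 4.2, 0, 0, 0, 1, 0.25, -0.1, 5, 0, 0, 0]

```text
t: 10.55
position: [580.5, -159.8, 107.4]
orientation: [-0.002, 0.698, 0.716, -0.001]
contact_force: [-0.5, 0.4, -0.6]
width: 20.5
finger_force: 30.0
```

>>> apply_moves:
  plan: [1, 0, 0, 0.5, 0, 0, 0, 1, 0, 0, 1, 0, 0, 0, 1, 0, 0, 1.5, 0, 0, 0, 1, 0, 0, 2, 0, 0, 0, 1, 0, 0, 2, 0, 0, 0]

```text
t: 11.05
position: [581.3, -160.2, 89.3]
orientation: [-0.001, 0.698, 0.716, -0.0]
contact_force: [-0.1, -0.7, -1.2]
width: 20.3
finger_force: 30.0
```

```bash
python3 -c "
from h import *
go(582.3,-160.6,88,.028)"
```

```text
at [ 581.3 -160.2   89.3] psi 0.026 w 20.3 F [-0.1 -0.7 -1.2] t 11.05
shift [-0.04  0.1   0.13] turn [-0.001 -0.001 -0.002]
```

>>> apply_moves:
  plan: [1, 0, 0, 0.15, 0, 0, 0, 1, 0, 0, 0.15, 0, 0, 0, 0.5, 0, 0, 0.15, 0, 0, 0, 0.5, 0, 0, 0.15, 0, 0, 0, 0.5, 0, 0, 0.15, 0, 0, 0]

```text
t: 11.55
position: [582.0, -160.5, 88.9]
orientation: [0.0, 0.698, 0.716, 0.0]
contact_force: [-0.3, -0.6, -0.1]
width: 42.7
finger_force: 0.0
```

>>> apply_moves:
  plan: [0.5, 0, 0, 0, 0, 0, 0, 0.5, 0, 0, 0, 0, 0, 0, 0.5, 0, 0, -1, 0, 0, 0, 0.5, 0, 0, -3, 0, 0, 0, 0.5, 0, 0, -6, 0, 0, 0]

```text
t: 12.05
position: [580.6, -159.8, 148.1]
orientation: [-0.002, 0.698, 0.716, -0.001]
contact_force: [0.4, -0.3, -0.3]
width: 45.8
finger_force: 0.0
```

>>> apply_moves:
  plan: [0.5, 0, 0, -4, 0, 0, 0, 0.5, 0, 0, -8, 0, 0, 0, 0.5, 0, 0, -12, 0, 0, 0, 0.5, 0, 0, -13.5, 0, 0, 0, 0.5, 0, 0, -13.5, 0, 0, 0]

```text
t: 12.55
position: [583.0, -161.0, 286.8]
orientation: [0.003, 0.698, 0.716, 0.001]
contact_force: [-0.5, 0.1, 0.1]
width: 46.0
finger_force: 0.0
```

```bash
python3 -c "
from h import *
go(442,376.5,280,.028)
from workcell import cams
c=cams.read_camera('wrist');np.savez('wrist.npz',**c)
cv2.imwrite('pics/w6.png',c['img'])
g=c['img'].max(2);m=(g[100:235,180:380]<45).astype(np.uint8);n,l,s,ce=cv2.connectedComponentsWithStats(m)
for k in range(1,n):
    if s[k,4]>80: print(s[k],ce[k]+[180,100],unproj(cam('wrist'),ce[k]+[180,100],94))
"
```

```text
at [ 583.  -161.   286.8] psi 0.026 w 46.0 F [-0.5  0.1  0.1] t 12.55
shift [ 54.1  -12.7    0.46] turn [ 0.005  0.003 -0.002]
[ 42  37  20  19 277] [231.41516245 145.96750903] [[ 526.36086957 -107.77259134   94.        ]]
[89 43 17 12 88] [277.60227273 149.375     ] [[ 580.83446174 -110.31650494   94.        ]]
[ 89  83  17  19 233] [277.21030043 191.93133047] [[ 581.66515113 -161.44204675   94.        ]]
[ 47 123  17  12 168] [235.5        229.30357143] [[ 530.22895026 -210.7293803    94.        ]]
[ 90 123  16  12 165] [277.46666667 229.15757576] [[ 583.19881608 -209.23726889   94.        ]]
```

>>> apply_moves:
  plan: [0.3, 2, -0.4, 0, 0, 0, 0, 0.3, 6, -1.4, 0, 0, 0, 0, 0.3, 10.5, -2.5, 0, 0, 0, 0, 0.3, 15, -3.5, 0, 0, 0, 0, 0.3, 19, -4.4, 0, 0, 0, 0]

```text
t: 13.1
position: [530.3, 31.5, 280.7]
orientation: [-0.002, 0.698, 0.716, -0.001]
contact_force: [0.7, 0.6, 1.2]
width: 64.6
finger_force: 0.0
```

>>> apply_moves:
  plan: [0.3, 4.5, -1, 0, 0, 0, 0, 0.3, 9, -2.1, 0, 0, 0, 0, 0.3, 13.5, -3.2, 0, 0, 0, 0, 0.3, 18, -4.2, 0, 0, 0, 0, 0.3, 22, -5.1, 0, 0, 0, 0]

```text
t: 13.6
position: [473.1, 249.4, 280.7]
orientation: [-0.001, 0.697, 0.717, -0.002]
contact_force: [0.3, 0.0, -0.2]
width: 64.3
finger_force: 0.0
```

>>> apply_moves:
  plan: [0.3, 4.5, -1, 0, 0, 0, 0, 0.3, 9, -2, 0, 0, 0, 0, 0.3, 12, -2.8, 0, 0, 0, 0, 0.3, 13, -3.1, 0, 0, 0, 0, 0.3, 13, -3.1, 0, 0, 0, 0]

```text
t: 14.1
position: [439.8, 376.8, 281.3]
orientation: [-0.001, 0.697, 0.717, -0.002]
contact_force: [-0.1, -0.1, -0.4]
width: 64.2
finger_force: 0.0
```

>>> apply_moves:
  plan: [0.3, 0, 0, 2, 0, 0, 0, 0.3, 0, 0, 6, 0, 0, 0, 0.3, 0, 0, 10, 0, 0, 0, 0.3, 0, 0, 12, 0, 0, 0, 0.3, 0, 0, 12, 0, 0, 0]

```text
t: 14.6
position: [439.3, 373.1, 158.8]
orientation: [-0.001, 0.699, 0.716, -0.004]
contact_force: [-0.7, 0.0, 0.1]
width: 64.3
finger_force: 0.0
```

```bash
python3 -c "
from h import *
from workcell import cams
c=cams.read_camera('wrist');np.savez('wrist.npz',**c)
g=c['img'].max(2);m=(g[100:260,240:320]<45).astype(np.uint8);n,l,s,ce=cv2.connectedComponentsWithStats(m)
for k in range(1,n):
    if s[k,4]>80: print(s[k],ce[k]+[240,100],unproj(cam('wrist'),ce[k]+[240,100],88))
go(443,376.5,82,.028)
"
```

```text
[ 31 100  26  30 605] [283.28099174 215.09090909] [[441.76000335 376.71646203  88.        ]]
at [440.9 374.2 161.7] psi 0.024 w 64.4 F [-0.1 -0.3  0.5] t 14.65
shift [0.25 0.25 7.97] turn [-0.004  0.002 -0.004]
```

>>> apply_moves:
  plan: [0.3, 0.2, 0.1, 2.5, 0, 0, 0, 0.3, 0.2, 0.1, 5.5, 0, 0, 0, 0.3, 0.2, 0.1, 7.7, 0, 0, 0, 0.3, 0.2, 0.1, 7.9, 0, 0, 0, 0.3, 0.2, 0.1, 7.9, 0, 0, 0]

```text
t: 15.15
position: [443.7, 378.2, 86.0]
orientation: [0.0, 0.698, 0.716, 0.001]
contact_force: [-0.0, 0.1, 0.6]
width: 64.2
finger_force: 0.0
```

>>> apply_moves:
  plan: [1, 0, 0, 0, 0, 0, 0, 1, 0, 0, 0, 0, 0, 0, 1, 0, 0, 0, 0, 0, 0, 1, 0, 0, 0, 0, 0, 0, 1, 0, 0, 0, 0, 0, 0]

```text
t: 15.65
position: [442.8, 378.3, 84.8]
orientation: [0.0, 0.698, 0.716, 0.0]
contact_force: [-1.6, -0.2, -0.2]
width: 26.4
finger_force: 0.0
```

>>> apply_moves:
  plan: [1, 0, 0, 0, 0, 0, 0, 1, 0, 0, 0, 0, 0, 0, 1, 0, 0, 0, 0, 0, 0, 1, 0, 0, 0, 0, 0, 0, 1, 0, 0, 0, 0, 0, 0]

```text
t: 16.15
position: [442.8, 378.2, 84.6]
orientation: [0.0, 0.698, 0.716, 0.0]
contact_force: [0.4, 0.1, 0.8]
width: 20.7
finger_force: 30.0
```

>>> apply_moves:
  plan: [1, 0, 0, -1, 0, 0, 0, 1, 0, 0, -4, 0, 0, 0, 1, 0, 0, -9, 0, 0, 0, 1, 0, 0, -14, 0, 0, 0, 1, 0, 0, -19.5, 0, 0, 0]

```text
t: 16.65
position: [442.2, 378.0, 276.9]
orientation: [-0.0, 0.698, 0.716, -0.0]
contact_force: [0.1, 0.4, -1.3]
width: 20.6
finger_force: 30.0
```

>>> apply_moves:
  plan: [1, -1, 0.1, -1, 0, 0, 0, 1, -4, 0.5, -1, 0, 0, 0, 1, -8.5, 1.1, -1, 0, 0, 0, 1, -13, 1.7, -1, 0, 0, 0, 1, -17.5, 2.3, -1, 0, 0, 0]

```text
t: 17.15
position: [469.6, 202.1, 284.0]
orientation: [-0.0, 0.698, 0.716, -0.0]
contact_force: [0.6, -0.6, -0.5]
width: 20.8
finger_force: 30.0
```

>>> apply_moves:
  plan: [1, -4.5, 0.6, 0, 0, 0, 0, 1, -9, 1.2, 0, 0, 0, 0, 1, -13.5, 1.8, 0, 0, 0, 0, 1, -18, 2.4, 0, 0, 0, 0, 1, -22, 2.9, 0, 0, 0, 0]

```text
t: 17.65
position: [504.4, -17.5, 284.0]
orientation: [-0.0, 0.698, 0.716, -0.0]
contact_force: [0.2, 1.0, -0.6]
width: 20.6
finger_force: 30.0
```

>>> apply_moves:
  plan: [1, -4.5, 0.6, 0, 0, 0, 0, 1, -9, 1.2, 0, 0, 0, 0, 1, -12.5, 1.7, 0, 0, 0, 0, 1, -14.4, 2, 0, 0, 0, 0, 1, -14.4, 2, 0, 0, 0, 0]

```text
t: 18.15
position: [528.3, -160.4, 283.7]
orientation: [-0.001, 0.699, 0.715, -0.0]
contact_force: [-0.2, 0.1, -0.6]
width: 20.8
finger_force: 30.0
```

>>> apply_moves:
  plan: [1, 0, 0, 2, 0, 0, 0, 1, 0, 0, 6, 0, 0, 0, 1, 0, 0, 10, 0, 0, 0, 1, 0, 0, 12.5, 0, 0, 0, 1, 0, 0, 12.5, 0, 0, 0]

```text
t: 18.65
position: [525.7, -155.3, 155.1]
orientation: [-0.005, 0.697, 0.717, -0.001]
contact_force: [-0.2, -0.9, -0.9]
width: 20.6
finger_force: 30.0
```

>>> apply_moves:
  plan: [1, 0, 0, 0, 0, 0, 0, 1, 0, 0, 0, 0, 0, 0, 1, 0, 0, 0, 0, 0, 0, 1, 0, 0, 0, 0, 0, 0, 1, 0, 0, 0, 0, 0, 0]

```text
t: 19.15
position: [529.1, -158.9, 160.3]
orientation: [0.001, 0.698, 0.716, 0.0]
contact_force: [-0.8, -0.5, -1.0]
width: 20.5
finger_force: 30.0
```

```bash
python3 -c "
from h import *
from workcell import cams
go(528.5,-160.6,90.6,.028)
c=cams.read_camera('wrist');np.savez('wrist.npz',**c);c=cam('wrist')
im=c['img'];hsv=cv2.cvtColor(im,cv2.COLOR_BGR2HSV)
m=((hsv[...,1]>75)&(hsv[...,0]>12)&(hsv[...,0]<28))
for k in (260,300,340): print(k,np.flatnonzero(m[60:180,k])[:3]+60)
for r in (125,150,180): x=np.flatnonzero(m[r,200:420])+200;print(r,x.min(),x.max())
q=[555.2,-161.5,1.599];a=q[2]
for x in (84,60,40,10): 
  print(proj(c,[[q[0]+x*np.cos(a)-y*np.sin(a),q[1]+x*np.sin(a)+y*np.cos(a),40] for y in (57,-57)]).round(1).tolist())
"
```

```text
at [ 529.1 -158.9  160.3] psi 0.026 w 20.5 F [-0.8 -0.5 -1. ] t 19.15
shift [-0.16 -0.07  6.97] turn [ 0.001  0.001 -0.002]
260 [121 122 123]
300 [121 122 123]
340 [121 122 123]
125 246 367
150 247 365
180 248 363
[[245.8, 121.3], [368.5, 121.0]]
[[246.5, 147.7], [366.7, 147.4]]
[[247.1, 168.8], [365.3, 168.5]]
[[247.9, 199.2], [363.2, 198.9]]
```

Tray pose matches to under 1 px. Lower into the second cell and release.

>>> apply_moves:
  plan: [1, -0.15, -0.05, 0, 0, 0, 0, 1, -0.15, -0.05, 1.5, 0, 0, 0, 1, -0.15, -0.05, 3, 0, 0, 0, 1, -0.15, -0.05, 4, 0, 0, 0, 1, -0.15, -0.05, 4.8, 0, 0, 0]

```text
t: 19.7
position: [527.2, -159.7, 109.3]
orientation: [-0.001, 0.698, 0.716, -0.0]
contact_force: [0.3, -0.1, -1.1]
width: 20.7
finger_force: 30.0
```

>>> apply_moves:
  plan: [1, 0, 0, 0.5, 0, 0, 0, 1, 0, 0, 1, 0, 0, 0, 1, 0, 0, 1.6, 0, 0, 0, 1, 0, 0, 2, 0, 0, 0, 1, 0, 0, 2.1, 0, 0, 0]

```text
t: 20.2
position: [528.4, -160.4, 90.5]
orientation: [0.0, 0.698, 0.716, 0.0]
contact_force: [-0.6, -0.4, 2.3]
width: 20.1
finger_force: 30.0
```

>>> apply_moves:
  plan: [1, 0, 0, 0, 0, 0, 0, 1, 0, 0, 0, 0, 0, 0, 1, 0, 0, 0, 0, 0, 0, 1, 0, 0, 0, 0, 0, 0, 1, 0, 0, 0, 0, 0, 0]

```text
t: 20.7
position: [528.3, -160.3, 90.6]
orientation: [0.0, 0.698, 0.716, 0.0]
contact_force: [-0.2, -0.2, -1.2]
width: 20.4
finger_force: 30.0
```

>>> apply_moves:
  plan: [0.6, 0, 0, 0, 0, 0, 0, 0.6, 0, 0, 0, 0, 0, 0, 0.6, 0, 0, 0, 0, 0, 0, 0.6, 0, 0, 0, 0, 0, 0, 0.6, 0, 0, -0.5, 0, 0, 0]

```text
t: 21.2
position: [527.7, -160.0, 95.0]
orientation: [-0.001, 0.698, 0.716, -0.0]
contact_force: [0.3, 0.9, 0.2]
width: 36.6
finger_force: 0.0
```

>>> apply_moves:
  plan: [0.6, 0, 0, -1, 0, 0, 0, 0.6, 0, 0, -4, 0, 0, 0, 0.6, 0, 0, -9, 0, 0, 0, 0.6, 0, 0, -14, 0, 0, 0, 0.6, 0, 0, -19, 0, 0, 0]

```text
t: 21.7
position: [527.9, -160.1, 288.5]
orientation: [0.001, 0.698, 0.716, 0.0]
contact_force: [1.4, -0.8, 0.5]
width: 36.8
finger_force: 0.0
```

>>> apply_moves:
  plan: [0.4, 4, 1.3, 0, 0, 0, 0, 0.4, 8, 2.6, 0, 0, 0, 0, 0.4, 12, 3.9, 0, 0, 0, 0, 0.4, 15, 5, 0, 0, 0, 0, 0.4, 15, 5, 0, 0, 0, 0]

```text
t: 22.2
position: [574.9, -5.5, 286.5]
orientation: [0.0, 0.696, 0.718, 0.001]
contact_force: [0.5, -0.7, -0.4]
width: 55.4
finger_force: 0.0
```

>>> apply_moves:
  plan: [0.4, 0, 0, 0, 0, 0, 0, 0.4, 0, 0, 0, 0, 0, 0, 0.4, 0, 0, 0, 0, 0, 0, 0.4, 0, 0, 0, 0, 0, 0, 0.4, 0, 0, 0, 0, 0, 0]

```text
t: 22.7
position: [574.2, -9.7, 285.5]
orientation: [-0.0, 0.698, 0.716, -0.0]
contact_force: [0.1, -0.1, 0.3]
width: 55.1
finger_force: 0.0
```

```bash
python3 -c "
from h import *
from workcell import cams
go(558.6,-283.4,150,.028)
c=cams.read_camera('wrist');np.savez('rackw.npz',**c)
t=cams.read_camera('top');np.savez('top.npz',**t)
cv2.imwrite('pics/w7.png',cv2.resize(c['img'],(800,600),interpolation=cv2.INTER_CUBIC))
g=t['img'].max(2)
x=cam('top')
for p in ((582,-161,104),(528.5,-162,104)):
  u,v=proj(x,[p])[0];i,j=int(v),int(u);print((u,v));print(g[i-4:i+9:2,j-6:j+7:2])
"
```

```text
at [574.2  -9.7 285.5] psi 0.025 w 55.1 F [ 0.1 -0.1  0.3] t 22.7
shift [-27.32  -2.24  13.55] turn [-0.     0.    -0.003]
(np.float64(343.5027689647037), np.float64(166.61159876320474))
[[ 75  78  66  59  62  98 109]
 [ 71  60  29  14  13  66 108]
 [ 66  39  13   5   9  47 110]
 [ 66  32   8  17   9  46 108]
 [ 72  42  22  13  28  70 112]
 [ 76  70  53  50  68  88 113]
 [ 76  81  78  83  83  86 106]]
(np.float64(344.9443130560056), np.float64(188.687849003739))
[[ 71  74  77  75  75  87 118]
 [ 71  65  57  32  34  65 122]
 [ 69  45  23  19  20  38 106]
 [ 69  35  18  13   9  39 100]
 [ 69  45  18  23  25  67 108]
 [ 83  94  77  63  78 100 115]
 [ 87 117 117 111 110 104 110]]
```

View pics/w7.png

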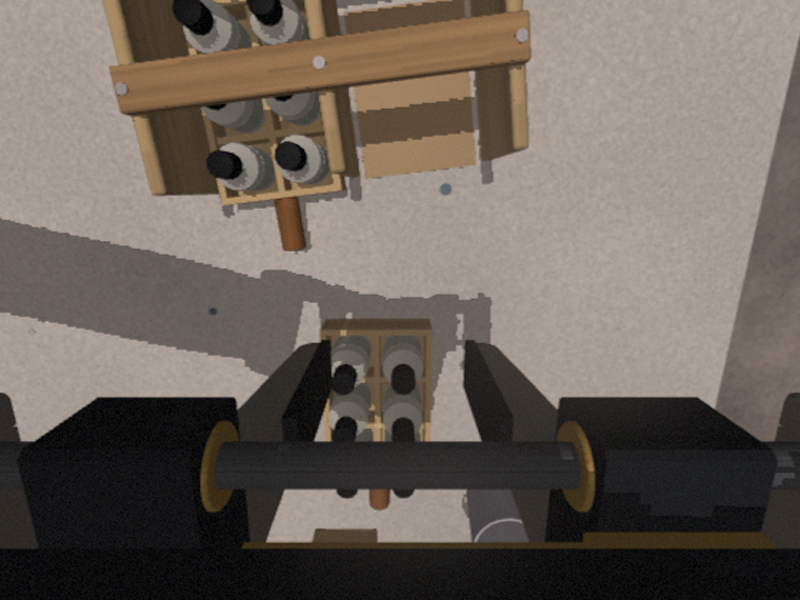

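Wrist view (800×600): all six cells are filled. Rack front batten corners are at (127,113), (111,70), (529,11) and (530,58). Upright front tops are at (153,194), (165,192), (343,176), (514,150) and (528,147).

```bash
python3 -c "
from h import *
c=cam('rackw')
P=[(-30,140,142),(0,140,142),(0,-140,142),(-30,-140,142),(-85,140,130),(-85,128,130),(-85,-6,130),(-85,-128,130),(-85,-140,130)]
uv=crop([(127,113),(111,70),(529,11),(530,58),(153,194),(165,192),(343,176),(514,150),(528,147)],0,0,800/560)
q,r=fit(c,P,uv,[515,155,1.7]);print(q,r.round(1).tolist())
S=[4,5,6,7,8];q2,r=fit(c,np.array(P)[S],uv[S],q);print(q2,r.round(1).tolist())
# stored tray (home: rack -11,+67) wall corners z 40
a=q[2];f=lambda p:[q[0]+p[0]*np.cos(a)-p[1]*np.sin(a),q[1]+p[0]*np.sin(a)+p[1]*np.cos(a),p[2]]
print((proj(c,[f((-95,124,40)),f((-95,10,40)),f((-146,67,25)),f((-85,-67,0)),f((-85,-128,0)),f((-85,-6,0))])/.7).round(),'seen (222,206)(345,190)(292,250); plate front (365,178)-(475,163)')
print('mouth b',f((-85,-67,0)),'home',f((-11,-67,0)))
"
```

```text
[515.52571104 155.30781022   1.71588569] [[-4.9, 1.3], [-2.5, -2.5], [1.3, -1.6], [2.0, 1.3], [-1.7, 2.1], [1.1, 2.1], [2.4, -2.6], [0.3, 0.7], [2.2, 1.3]]
[514.90592606 155.99537828   1.71286533] [[-2.7, 1.1], [0.1, 1.1], [1.6, -3.3], [-0.5, 0.4], [1.4, 1.1]]
[[222. 204.]
 [342. 189.]
 [295. 248.]
 [421. 169.]
 [481. 162.]
 [361. 177.]] seen (222,206)(345,190)(292,250); plate front (365,178)-(475,163)
mouth b [np.float64(594.1111140732738), np.float64(80.88782345870642), 0] home [np.float64(583.4121307451684), np.float64(154.1103046768741), 0]
```

Rack fit is consistent with the stored tray and the mouth edge. Rack is at (515.3,155.6), 1.714 rad, so tray home is at (583,154). Next, go to the handle.

>>> apply_moves:
  plan: [0.3, -3, -0.2, 0, 0, 0, 0, 0.3, -8, -0.6, 0, 0, 0, 0, 0.3, -13, -1, 0, 0, 0, 0, 0.3, -18, -1.4, 0, 0, 0, 0, 0.3, -23, -1.8, 0, 0, 0, 0]

```text
t: 23.3
position: [561.9, -240.7, 285.6]
orientation: [0.0, 0.698, 0.716, 0.0]
contact_force: [0.3, 0.5, 0.0]
width: 64.4
finger_force: 0.0
```

>>> apply_moves:
  plan: [0.3, -4.3, -0.4, 0, 0, 0, 0, 0.3, -4.3, -0.4, 4, 0, 0, 0, 0.3, -4.3, -0.4, 9, 0, 0, 0, 0.3, -4.3, -0.4, 14, 0, 0, 0, 0.3, -4.3, -0.4, 18, 0, 0, 0]

```text
t: 23.8
position: [558.2, -281.3, 102.3]
orientation: [-0.001, 0.698, 0.716, -0.0]
contact_force: [0.6, 0.8, -0.9]
width: 64.4
finger_force: 0.0
```

>>> apply_moves:
  plan: [0.3, 0, 0, 2, 0, 0, 0, 0.3, 0, 0, 4, 0, 0, 0, 0.3, 0, 0, 4.5, 0, 0, 0, 0.3, 0, 0, 4.5, 0, 0, 0, 0.3, 0, 0, 4.5, 0, 0, 0]

```text
t: 24.3
position: [560.2, -282.5, 61.9]
orientation: [0.001, 0.698, 0.716, 0.0]
contact_force: [1.3, -0.6, 0.6]
width: 64.3
finger_force: 0.0
```

```bash
python3 -c "
from h import *
from workcell import cams
go(558.6,-283.4,20,.028)
c=cams.read_camera('wrist');np.savez('wrist.npz',**c);c=cam('wrist')
q=[555.2,-161.5,1.599];a=q[2];f=lambda p:[q[0]+p[0]*np.cos(a)-p[1]*np.sin(a),q[1]+p[0]*np.sin(a)+p[1]*np.cos(a),p[2]]
im=c['img'];hsv=cv2.cvtColor(im,cv2.COLOR_BGR2HSV)
m=((hsv[...,1]>75)&(hsv[...,0]>12)&(hsv[...,0]<28))
h=((hsv[...,1]>120)&(hsv[...,0]<=12)&(hsv[...,2]>40))
for r in range(150,300,15):
    x=np.flatnonzero(m[r,100:460])+100;y=np.flatnonzero(h[r,200:360])+200;print(r,x[[0,-1]] if len(x) else '',(y[[0,-1]],len(y)) if len(y) else '')
print(proj(c,[f(p) for p in [(-84,57,40),(-84,-57,40),(-84,12,25),(-84,-12,25),(-100,12,25),(-100,-12,25)]]).round())
"
```

```text
at [ 560.2 -282.5   61.9] psi 0.026 w 64.3 F [ 1.3 -0.6  0.6] t 24.3
shift [-0.08 -0.17  4.19] turn [ 0.002  0.001 -0.002]
150 [188 366] 
165 [189 365] 
180 [190 364] 
195 [261 291] (array([262, 293]), 23)
210 [263 293] (array([262, 292]), 22)
225 [263 293] (array([262, 285]), 15)
240 [262 292] (array([264, 288]), 20)
255  
270  
285 [114 214] 
[[190. 186.]
 [365. 186.]
 [260. 182.]
 [294. 182.]
 [261. 204.]
 [294. 204.]]
```

>>> apply_moves:
  plan: [0.3, 0, -0.1, 1.5, 0, 0, 0, 0.3, 0, -0.1, 3, 0, 0, 0, 0.3, 0, -0.1, 3.5, 0, 0, 0, 0.3, 0, -0.1, 3.8, 0, 0, 0, 0.3, 0, -0.1, 3.8, 0, 0, 0]

```text
t: 24.85
position: [558.1, -281.6, 21.7]
orientation: [-0.001, 0.698, 0.716, -0.0]
contact_force: [-0.1, 0.3, -0.5]
width: 64.2
finger_force: 0.0
```

>>> apply_moves:
  plan: [0.3, 0, 0, 0.2, 0, 0, 0, 0.3, 0, 0, 0.4, 0, 0, 0, 0.3, 0, 0, 0.5, 0, 0, 0, 0.3, 0, 0, 0.5, 0, 0, 0, 0.3, 0, 0, 0.5, 0, 0, 0]

```text
t: 25.35
position: [558.5, -281.9, 17.6]
orientation: [0.0, 0.698, 0.716, 0.0]
contact_force: [0.6, -0.6, -0.0]
width: 64.4
finger_force: 0.0
```

```bash
python3 -c "
from h import *
from workcell import cams
go(558.6,-283.4,17,.028)
c=cams.read_camera('wrist');np.savez('wrist.npz',**c)
s=cams.read_camera('side');np.savez('side.npz',**s)
cs=cam('side');print(proj(cs,[(558.6-32,-283,0),(558.6+32,-283,0),(558.6-32,-283,12),(558.6+32,-283,12)]))
# column profile near left finger
u,v=proj(cs,[(523,-283,6)])[0];i,j=int(v),int(u)
print((u,v));print(s['img'].max(2)[i-40:i+20:3,j-24:j+24:3])
"
```

```text
at [ 558.5 -281.9   17.6] psi 0.026 w 64.4 F [ 0.6 -0.6 -0. ] t 25.35
shift [-0.15  0.    0.06] turn [ 0.     0.    -0.002]
[[340.8331656  291.1274587 ]
 [369.54596641 280.7143747 ]
 [341.31130761 286.33457251]
 [370.25925023 275.97657648]]
(np.float64(339.39595504601766), np.float64(289.3452099432193))
[[203  71  66  66  68  68  66  46  46 115  19  18  17  20  99 106]
 [110 107  69  65  51  70  63  47  64  68  17  19  43 124 220 220]
 [164 108 112  66  59  70  66  64  63  26  43 193 223 164 118 111]
 [177 123 116 109  68  69  68  64  63  68  67  60 111 110 105 102]
 [109 135 120 119 108  82 122  63  64  67  67  87 149 103 100 100]
 [103 112 137 137 132 118 105  64  65  68  66  85 127 120 100 110]
 [ 96 104 114 115 112 110  97  63  66  67  62  63  87  86  82 114]
 [102  97 108 106 103 101  98  63  65  67  55  65  86  89  88  83]
 [111 100 100 102 104 104  96  62  64  67  52  66  79  89  91  88]
 [115 111 103 103 102 106 110  63  65  67  43 122  74  83  91  94]
 [127 111 104 103 103 118 124  69  66  66  32 125 126  76  86  78]
 [132 130 113 123 131 129 131 124  69  66  33 125 128 125  77  75]
 [129 129 125 124 126 128 127 128 125  78  87 129 129 130 126 123]
 [122 129 131 128 130 133 162 135 197 127 127 131 128 126 126 130]
 [ 39  57 130 132 131 128 130 130 132 131 126 126 129 128 128 129]
 [ 38  51 130 128 128 127 128 129 130 129 131 134 130 127 132 133]
 [126 128 130 130 134 134 131 132 133 130 131 131 129 131 131 130]
 [126 131 127 132 134 132 132 134 130 131 132 131 131 133 133 137]
 [133 134 134 132 131 134 175 139 133 133 133 134 131 132 136 130]
 [131 129 133 134 133 136 130 180 134 131 134 130 130 130 129 130]]
```

Fingertips are at about z=17, so I go 7 mm lower and close on the handle.

>>> apply_moves:
  plan: [0.3, -0.1, 0, 0.3, 0, 0, 0, 0.3, -0.1, 0, 0.5, 0, 0, 0, 0.3, -0.1, 0, 0.7, 0, 0, 0, 0.3, -0.1, 0, 0.7, 0, 0, 0, 1, -0.1, 0, 0.7, 0, 0, 0]

```text
t: 25.95
position: [558.4, -282.8, 10.3]
orientation: [-0.0, 0.698, 0.716, -0.0]
contact_force: [-0.2, 0.5, -0.5]
width: 58.5
finger_force: 0.0
```

>>> apply_moves:
  plan: [1, 0, 0, 0, 0, 0, 0, 1, 0, 0, 0, 0, 0, 0, 1, 0, 0, 0, 0, 0, 0, 1, 0, 0, 0, 0, 0, 0, 1, 0, 0, 0, 0, 0, 0]

```text
t: 26.45
position: [558.7, -282.9, 10.6]
orientation: [0.0, 0.698, 0.716, 0.0]
contact_force: [0.5, 0.5, -0.6]
width: 23.4
finger_force: 30.0
```

>>> apply_moves:
  plan: [1, 0, 0, 0, 0, 0, 0, 1, 0, 0, 0, 0, 0, 0, 1, 0, 0, 0, 0, 0, 0, 1, 0, 0, 0, 0, 0, 0, 1, 0, 0, 0, 0, 0, 0]

```text
t: 26.95
position: [558.7, -283.0, 10.6]
orientation: [0.0, 0.698, 0.716, 0.0]
contact_force: [1.3, -0.2, -0.4]
width: 22.9
finger_force: 30.0
```

```bash
python3 -c "
from h import *
go(626.7,-147.7,10,.143)
"
```

```text
at [ 558.7 -283.    10.6] psi 0.026 w 22.9 F [ 1.3 -0.2 -0.4] t 26.95
shift [13.34  7.15  0.06] turn [ 0.001  0.    -0.117]
```

>>> apply_moves:
  plan: [1, 0.3, 0.1, 0, 0, 0, 0, 1, 0.9, 0.4, 0, 0, 0, -0.005, 1, 1.8, 0.9, 0, 0, 0, -0.01, 1, 2.8, 1.4, 0, 0, 0, -0.02, 1, 3.8, 2, 0, 0, 0, -0.03]

```text
t: 27.45
position: [577.3, -244.2, 10.6]
orientation: [-0.0, 0.687, 0.727, -0.001]
contact_force: [-1.6, -4.0, 0.1]
width: 23.3
finger_force: 30.1
```

```bash
python3 -c "
from h import *
go(626.7,-147.7,10.6,.143)
"
```

```text
at [ 577.3 -244.2   10.6] psi 0.057 w 23.3 F [-1.6 -4.   0.1] t 27.45
shift [ 9.35  5.49 -0.02] turn [-0.001  0.001 -0.086]
```

>>> apply_moves:
  plan: [1, 1, 0.5, 0, 0, 0, -0.01, 1, 2, 1.1, 0, 0, 0, -0.015, 1, 3, 1.7, 0, 0, 0, -0.02, 1, 4, 2.2, 0, 0, 0, -0.03, 1, 5, 2.8, 0, 0, 0, -0.04]

```text
t: 27.95
position: [602.6, -192.3, 10.6]
orientation: [-0.0, 0.672, 0.741, -0.001]
contact_force: [-1.5, -4.6, 1.5]
width: 23.0
finger_force: 30.1
```

>>> apply_moves:
  plan: [1, 1, 0.7, 0, 0, 0, -0.01, 1, 2, 1.4, 0, 0, 0, -0.02, 1, 3, 2.1, 0, 0, 0, -0.03, 1, 4, 2.7, 0, 0, 0, -0.046, 1, 4.2, 2.8, 0, 0, 0, -0.046]

```text
t: 28.45
position: [626.7, -147.2, 10.6]
orientation: [-0.0, 0.654, 0.756, -0.0]
contact_force: [-1.9, -5.9, 1.2]
width: 23.4
finger_force: 30.1
```

>>> apply_moves:
  plan: [1, 0, 0, 0, 0, 0, 0, 1, 0, 0, 0, 0, 0, 0, 1, 0, 0, 0, 0, 0, 0, 1, 0, 0, 0, 0, 0, 0, 1, 0, 0, 0, 0, 0, 0]

```text
t: 28.95
position: [626.3, -147.5, 10.6]
orientation: [-0.001, 0.655, 0.755, 0.001]
contact_force: [-0.8, 5.8, 5.3]
width: 23.0
finger_force: 30.1
```

```bash
python3 -c "
from h import *
from workcell import cams
go(626.7,-147.7,10.6,.143)
c=cams.read_camera('wrist');np.savez('wrist.npz',**c);c=cam('wrist')
t=cams.read_camera('top');np.savez('top.npz',**t);s=cams.read_camera('side');np.savez('side.npz',**s)
def F(q): a=q[2];return lambda p:[q[0]+p[0]*np.cos(a)-p[1]*np.sin(a),q[1]+p[0]*np.sin(a)+p[1]*np.cos(a),p[2]]
tr=F([609.3,-26.9,1.714]);rk=F([515.3,155.6,1.714])
print('tray',proj(c,[tr(p) for p in [(84,57,40),(84,-57,40),(-84,57,40),(-84,-57,40)]]).round(1).tolist())
print('up',proj(c,[rk(p) for p in [(-85,-6,0),(-85,-128,0),(-85,-6,130),(-85,-128,130)]]).round(1).tolist())
im=c['img'];hsv=cv2.cvtColor(im,cv2.COLOR_BGR2HSV)
m=((hsv[...,1]>75)&(hsv[...,0]>12)&(hsv[...,0]<28))
def runs(b):
    d=np.diff(np.r_[0,b.astype(int),0]);return [(int(a),int(z)-1) for a,z in zip(np.flatnonzero(d==1),np.flatnonzero(d==-1)) if z-a>2]
for r in range(5,190,15): print(r,runs(m[r]))
"
```

```text
at [ 626.3 -147.5   10.6] psi 0.142 w 23.0 F [-0.8  5.8  5.3] t 28.95
shift [-0.03  0.04 -0.  ] turn [-0.    -0.002 -0.001]
tray [[120.9, -258.8], [442.0, -260.1], [165.0, 202.4], [397.1, 202.1]]
up [[148.4, -224.8], [412.9, -225.8], [-904.1, -3121.2], [1518.5, -3170.2]]
5 [(258, 291), (406, 409)]
20 [(143, 152), (260, 290), (397, 408)]
35 [(145, 166), (260, 289), (383, 407)]
50 [(146, 184), (257, 292), (367, 405)]
65 [(148, 202), (246, 302), (350, 404)]
80 [(150, 270), (272, 274), (283, 403)]
95 [(151, 172), (235, 316), (383, 401)]
110 [(253, 300)]
125 [(262, 291)]
140 [(264, 289)]
155 [(261, 293)]
170 [(251, 303)]
185 [(160, 184), (233, 321), (368, 394)]
```

```bash
python3 -c "
from h import *
def F(q): a=q[2];return lambda p:[q[0]+p[0]*np.cos(a)-p[1]*np.sin(a),q[1]+p[0]*np.sin(a)+p[1]*np.cos(a),p[2]]
tr=F([609.3,-26.9,1.714]);rk=F([515.3,155.6,1.714])
for n in('top','side'):
    c=cam(n);S=cv2.cvtColor(c['img'],cv2.COLOR_BGR2HSV)[...,1]
    def prof(f,P):
        uv=proj(c,[f(p) for p in P]).astype(np.float32);return cv2.remap(S,uv[:,:1],uv[:,1:],cv2.INTER_LINEAR).ravel().tolist()
    print(n,proj(c,[tr((84,0,40))])[0].round())
    for x in(70,45): 
        print('tray L x',x,prof(tr,[(x,y,40) for y in range(48,67,2)]));print('   R',prof(tr,[(x,-y,40) for y in range(48,67,2)]))
    print('front',prof(tr,[(x,30,40) for x in range(72,97,2)]),prof(tr,[(x,-30,40) for x in range(72,97,2)]))
    for x in(-78,-60): print('upr far',x,prof(rk,[(x,y,130) for y in range(-150,-117,2)]),'mid',prof(rk,[(x,y,130) for y in range(-16,17,2)]))
"
```

```text
top [254. 168.]
tray L x 70 [99, 108, 110, 111, 107, 108, 106, 83, 58, 43]
   R [89, 96, 93, 82, 55, 41, 34, 30, 29, 29]
tray L x 45 [50, 78, 95, 106, 111, 111, 102, 81, 53, 37]
   R [78, 96, 90, 76, 60, 45, 35, 34, 31, 28]
front [42, 56, 91, 100, 100, 87, 65, 48, 35, 28, 28, 27, 29] [37, 51, 76, 97, 104, 97, 71, 52, 38, 32, 33, 32, 31]
upr far -78 [28, 28, 27, 32, 40, 56, 80, 103, 111, 112, 115, 115, 108, 112, 114, 129, 137] mid [113, 116, 114, 111, 111, 110, 113, 116, 114, 112, 113, 109, 111, 112, 114, 123, 123]
upr far -60 [27, 29, 30, 31, 40, 58, 87, 109, 114, 112, 112, 111, 120, 128, 101, 122, 114] mid [119, 134, 124, 116, 118, 118, 108, 110, 111, 116, 117, 116, 115, 115, 116, 114, 114]
side [293. 184.]
tray L x 70 [136, 135, 133, 130, 132, 135, 138, 137, 140, 144]
   R [40, 41, 40, 39, 39, 39, 39, 41, 41, 40]
tray L x 45 [68, 98, 117, 128, 133, 135, 135, 135, 136, 134]
   R [28, 27, 24, 25, 35, 32, 30, 31, 30, 28]
front [39, 38, 40, 46, 54, 72, 88, 105, 126, 137, 141, 145, 145] [36, 37, 18, 17, 33, 40, 29, 25, 52, 76, 88, 111, 120]
upr far -78 [37, 37, 39, 46, 62, 86, 107, 120, 127, 131, 135, 135, 135, 133, 134, 136, 134] mid [135, 136, 138, 136, 136, 134, 132, 130, 129, 131, 133, 136, 137, 137, 136, 134, 132]
upr far -60 [38, 39, 43, 53, 70, 97, 114, 124, 129, 132, 133, 134, 134, 134, 134, 135, 135] mid [136, 138, 139, 138, 137, 135, 133, 131, 130, 131, 133, 134, 134, 133, 134, 135, 134]
```

Tray and bay line up to about 1 mm in the top camera. Start pushing in.

>>> apply_moves:
  plan: [1, 0.4, 0.1, 0, 0, 0, 0, 1, 1.2, 0.1, 0, 0, 0, 0, 1, 2.2, 0.1, 0, 0, 0, 0, 1, 3.2, 0.1, 0, 0, 0, 0, 1, 4, 0.1, 0, 0, 0, 0]

```text
t: 29.6
position: [622.0, -109.1, 10.6]
orientation: [0.001, 0.655, 0.755, -0.0]
contact_force: [0.6, -4.6, 0.3]
width: 22.9
finger_force: 30.0
```

```bash
python3 -c "
from h import *
go(600.6,33.4,10.6,.143)
"
```

```text
at [ 622.  -109.1   10.6] psi 0.142 w 22.9 F [ 0.6 -4.6  0.3] t 29.6
shift [14.41 -0.11 -0.03] turn [ 0.001  0.002 -0.001]
```

>>> apply_moves:
  plan: [1, 0.9, 0, 0, 0, 0, 0, 1, 1.8, 0, 0, 0, 0, 0, 1, 2.7, 0, 0, 0, 0, 0, 1, 3.6, 0, 0, 0, 0, 0, 1, 4.5, 0, 0, 0, 0, 0]

```text
t: 30.1
position: [615.5, -63.9, 10.6]
orientation: [0.0, 0.655, 0.755, -0.0]
contact_force: [1.3, -5.3, -0.6]
width: 23.5
finger_force: 30.0
```

>>> apply_moves:
  plan: [1, 0.9, 0, 0, 0, 0, 0, 1, 1.8, 0, 0, 0, 0, 0, 1, 2.7, 0, 0, 0, 0, 0, 1, 3.6, 0, 0, 0, 0, 0, 1, 4.5, 0, 0, 0, 0, 0]

```text
t: 30.6
position: [609.0, -19.4, 10.6]
orientation: [0.0, 0.655, 0.756, -0.0]
contact_force: [-0.0, -5.6, 0.3]
width: 23.2
finger_force: 30.0
```

```bash
python3 -c "
from h import *
go(600.6,33.4,10.6,.143)
"
```

```text
at [609.  -19.4  10.6] psi 0.142 w 23.2 F [-0.  -5.6  0.3] t 30.6
shift [ 5.34 -0.09 -0.  ] turn [ 0.     0.001 -0.001]
```

>>> apply_moves:
  plan: [1, 1, 0, 0, 0, 0, 0, 1, 2, 0, 0, 0, 0, 0, 1, 3, 0, 0, 0, 0, 0, 1, 3.8, 0, 0, 0, 0, 0, 1, 4.3, 0, 0, 0, 0, 0]

```text
t: 31.1
position: [602.8, 23.4, 10.6]
orientation: [0.0, 0.655, 0.756, -0.0]
contact_force: [0.6, -4.7, 0.9]
width: 23.6
finger_force: 30.0
```

>>> apply_moves:
  plan: [1, 0.2, 0, 0, 0, 0, 0, 1, 0.4, 0, 0, 0, 0, 0, 1, 0.6, 0, 0, 0, 0, 0, 1, 0.8, 0, 0, 0, 0, 0, 1, 0.9, 0, 0, 0, 0, 0]

```text
t: 31.6
position: [601.7, 31.6, 10.6]
orientation: [0.0, 0.655, 0.756, -0.0]
contact_force: [0.4, -5.4, 0.7]
width: 23.3
finger_force: 30.0
```

>>> apply_moves:
  plan: [1, 0.1, 0, 0, 0, 0, 0, 1, 0.15, 0, 0, 0, 0, 0, 1, 0.2, 0, 0, 0, 0, 0, 1, 0.25, 0, 0, 0, 0, 0, 1, 0.3, 0, 0, 0, 0, 0]

```text
t: 32.1
position: [601.4, 33.8, 10.6]
orientation: [0.001, 0.655, 0.756, -0.001]
contact_force: [0.7, -8.9, 0.6]
width: 23.0
finger_force: 30.0
```

>>> apply_moves:
  plan: [1, 0.1, 0, 0, 0, 0, 0, 1, 0.15, 0, 0, 0, 0, 0, 1, 0.2, 0, 0, 0, 0, 0, 1, 0.25, 0, 0, 0, 0, 0, 1, 0.3, 0, 0, 0, 0, 0]

```text
t: 32.6
position: [602.4, 34.3, 10.9]
orientation: [0.003, 0.655, 0.756, -0.001]
contact_force: [4.8, -16.1, -2.5]
width: 23.0
finger_force: 30.0
```

Force rises right at the expected home position, so this is the stop. A little more push to seat it squarely.

>>> apply_moves:
  plan: [1, 0.1, 0, 0, 0, 0, 0, 1, 0.2, 0, 0, 0, 0, 0, 1, 0.3, 0, 0, 0, 0, 0, 1, 0.3, 0, 0, 0, 0, 0, 1, 0.3, 0, 0, 0, 0, 0]

```text
t: 33.1
position: [602.5, 34.4, 11.1]
orientation: [0.005, 0.655, 0.756, -0.003]
contact_force: [3.6, -25.0, -2.8]
width: 22.9
finger_force: 30.0
```

```bash
python3 -c "
from h import *
from workcell import cams
go(600.6,33.4,10.6,.143)
s=cams.read_camera('side');np.savez('side.npz',**s);t=cams.read_camera('top');np.savez('top.npz',**t)
"
```

```text
at [602.5  34.4  11.1] psi 0.143 w 22.9 F [  3.6 -25.   -2.8] t 33.1
shift [-0.07 -0.2   0.05] turn [ 0.003  0.011 -0.   ]
```

>>> apply_moves:
  plan: [1, -0.1, 0, 0, 0, 0, 0, 1, -0.2, 0, 0, 0, 0, 0, 1, -0.3, 0, 0, 0, 0, 0, 1, -0.3, 0, 0, 0, 0, 0, 1, -0.3, 0, 0, 0, 0, 0]

```text
t: 33.7
position: [602.4, 34.3, 10.8]
orientation: [0.003, 0.655, 0.756, -0.001]
contact_force: [4.7, -15.6, -2.4]
width: 23.1
finger_force: 30.0
```

>>> apply_moves:
  plan: [0.4, 0, 0, 0, 0, 0, 0, 0.4, 0, 0, 0, 0, 0, 0, 0.4, 0, 0, 0, 0, 0, 0, 0.4, 0, 0, 0, 0, 0, 0, 0.4, 0, 0, 0, 0, 0, 0]

```text
t: 34.2
position: [600.6, 38.4, 10.4]
orientation: [-0.0, 0.655, 0.756, 0.0]
contact_force: [0.8, 0.7, 0.2]
width: 55.1
finger_force: 0.0
```

>>> apply_moves:
  plan: [0.4, 0, 0, -0.5, 0, 0, 0, 0.4, 0, 0, -2, 0, 0, 0, 0.4, 0, 0, -4, 0, 0, 0, 0.4, -1, 0, -7, 0, 0, 0, 0.4, -3, 0, -10, 0, 0, 0]

```text
t: 34.7
position: [605.0, 9.0, 112.6]
orientation: [-0.0, 0.654, 0.756, 0.0]
contact_force: [1.1, -0.2, -1.2]
width: 55.4
finger_force: 0.0
```

>>> apply_moves:
  plan: [0.4, -3, 0, -3, 0, 0, 0, 0.4, -6, 0, -7, 0, 0, 0, 0.4, -8, 0, -12, 0, 0, 0, 0.4, -10, 0, -17, 0, 0, 0, 0.4, -10, 0, -18, 0, 0, 0]

```text
t: 35.2
position: [621.2, -93.5, 298.5]
orientation: [0.005, 0.656, 0.755, 0.002]
contact_force: [0.7, 0.2, 0.5]
width: 55.0
finger_force: 0.0
```

>>> apply_moves:
  plan: [0.4, 0, 0, 0, 0, 0, 0, 0.4, 0, 0, 0, 0, 0, 0, 0.4, 0, 0, 0, 0, 0, 0, 0.4, 0, 0, 0, 0, 0, 0, 0.4, 0, 0, 0, 0, 0, 0]

```text
t: 35.7
position: [618.7, -90.3, 289.1]
orientation: [-0.001, 0.655, 0.756, -0.0]
contact_force: [0.4, 0.4, -0.6]
width: 55.3
finger_force: 0.0
```

```bash
python3 -c "
from h import *
from workcell import cams
go(600,-100,290,.143)
c=cams.read_camera('wrist');np.savez('wrist.npz',**c);c=cam('wrist');im=c['img']
hsv=cv2.cvtColor(im,cv2.COLOR_BGR2HSV);H=((hsv[...,1]>140)&(hsv[...,0]<=11)&(hsv[...,2]>40)).astype(np.uint8)
n,l,s,ce=cv2.connectedComponentsWithStats(H)
for k in range(1,n):
    if s[k,4]>100: print('handle',s[k],ce[k].round(1),unproj(c,ce[k],30).round(1))
g=im.max(2);m=(g[:235]<40).astype(np.uint8);n,l,s,ce=cv2.connectedComponentsWithStats(m)
for k in range(1,n):
    if 60<s[k,4]<900: print('cap',s[k],ce[k].round(1),unproj(c,ce[k],96).round(1))
def F(q): a=q[2];return lambda p:[q[0]+p[0]*np.cos(a)-p[1]*np.sin(a),q[1]+p[0]*np.sin(a)+p[1]*np.cos(a),p[2]]
rk=F([515.3,155.6,1.714])
print('expect caps',[np.round(rk((-11+x,-67+y,0))[:2]) for x in(-54,0,54) for y in (-27,27)],'stored',[np.round(rk((-65,67+y,0))[:2]) for y in (-27,27)])
S=hsv[...,1]
for o in(-67,67):
    for y in(-40,40):
        uv=proj(c,[rk((-110+2*i,o+y,40)) for i in range(14)]).astype(np.float32)
        print('wall',o,y,cv2.remap(S,uv[:,:1],uv[:,1:],1).ravel())
"
```

```text
at [618.7 -90.3 289.1] psi 0.143 w 55.3 F [ 0.4  0.4 -0.6] t 35.7
shift [-0.7  -1.99 -0.09] turn [-0.002 -0.001 -0.   ]
cap [245   0  20  30 455] [254.6  14.5] [[564.8  97.1  96. ]]
cap [295   1  21  28 451] [304.7  14.3] [[617.7 104.8  96. ]]
cap [116   3  28  29 555] [129.4  16.6] [[432.3  76.2  96. ]]
cap [167   2  26  30 497] [179.6  16.5] [[485.5  83.9  96. ]]
cap [ 69 221  29  14 336] [ 81.9 228.5] [[ 378.  -171.9   96. ]]
expect caps [array([618., 105.]), array([564.,  97.]), array([610., 158.]), array([556., 150.]), array([602., 212.]), array([549., 204.])] stored [array([485.,  86.]), array([432.,  78.])]
wall -67 -40 [ 30  30  31  32  62  88  84  93 104 103 101 100  98  69]
wall -67 40 [ 30  32  28  31  78 108 104 106 105 107 103 104 107  80]
wall 67 -40 [ 29  26  28  53 110 109  94 105 102 104  69  32  26  29]
wall 67 40 [ 29  28  28  60 117 103 110 101 105 105 104 105 110 108]
```

Our tray's end wall lines up with the stored tray's to about 1 mm, the two front caps are where they should be, and the arm is clear. I hand in.

```bash
python3 -c "
from workcell import order
print(order.sign_off())"
```

```text
the job is handed in; nothing more can be done
None
```

The job is handed in at about 36 s: both loose bottles stand in the tray's two empty cells, and the full tray is in the free bay against the back stop; after the final push I confirmed only the two front bottles upright, the other four being out of view.

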